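# Stack plates with separators and bar the cradle

### The job

Pack all the steel plates flat into the stacking cradle between its stakes, one on another, with one hardboard sheet laid on top of every plate (plate, sheet, plate, sheet ...; a spare sheet may stay where it is). Slide the square aluminium tube fully home onto the keeper's spigot, up to the collar, and, once the stack is complete, swing the keeper with its tube right across the stack to its stop. Leave the other things on the table where they are.

Things in the scene. Friction and masses are not known exactly. Their poses are not given: they have to be found in the camera images.
- cradle: steel stacking cradle, fixed to the table: 170 x 180 mm base sheet, 6 mm thick, with a rest bar (104 mm along x, 36 mm wide, top 20 mm above the table: the cradle floor) on which the stack lies. Origin at table height under the centre of the stack; x along the stack's length, y across it, z up
- floor (a point): centre of the cradle floor, axes as the cradle. Six pointed steel stakes, 8 mm thick, tops 72 mm above the table, fence the stack: centres at x = +-40, y = +-37 mm and at x = +-64, y = 0, leaving 5 mm of play on every side of a plate. The keeper's pivot post (26 mm thick, top 112 mm above the table) stands at x = -30, y = -100 mm
- keeper (a joint): swing keeper: short arm turning level on the post, counter-clockwise from above as the value q grows. Its spigot points q - 0.4 rad from the cradle's x axis towards its y axis; 0 = swung clear, 1.97 = end stop, square across the stack (along cradle +y). Light friction, about 0.06 N m; it stays where it is left
- spigot (a point): centre of the keeper's collar face, where the spigot begins: 98 mm above the table, 35 mm out from the pivot axis; x points outward along the spigot. The square spigot (17 x 17 mm) runs out 56 mm and ends in a 14 mm long cone (70 mm in all). The collar (30 mm wide, 26 mm high) stops the tube
- tube: keeper tube: plain aluminium square tube lying on the table, 140 mm long, 25 x 25 mm outside, 21 x 21 mm bore (2 mm play each side on the spigot, so its free end hangs 5 to 9 mm low once on). Origin at its centre, x along it; both ends alike. Fully home its centre is 70 mm out from point spigot
- plate1: finished flat steel plate, 110 x 56 x 8 mm, about 0.37 kg, with a round black hole mark near each end (not an opening); x along its length, y across, z up through its thickness; origin at the centre of its underside. All plates are alike; one may be absent
- plate1_mid (a point): centre of plate1 (4 mm above its underside)
- plate2: finished flat steel plate, 110 x 56 x 8 mm, about 0.37 kg, with a round black hole mark near each end (not an opening); x along its length, y across, z up through its thickness; origin at the centre of its underside. All plates are alike; one may be absent
- plate2_mid (a point): centre of plate2 (4 mm above its underside)
- plate3: finished flat steel plate, 110 x 56 x 8 mm, about 0.37 kg, with a round black hole mark near each end (not an opening); x along its length, y across, z up through its thickness; origin at the centre of its underside. All plates are alike; one may be absent
- plate3_mid (a point): centre of plate3 (4 mm above its underside)
- sheet1: brown hardboard separator sheet, 110 x 56 x 6 mm, 0.04 kg, same outline as a plate and no holes; axes as for a plate; origin at the centre of its underside. All sheets are alike; three are always there
- sheet1_mid (a point): centre of sheet1 (3 mm above its underside)
- sheet2: brown hardboard separator sheet, 110 x 56 x 6 mm, 0.04 kg, same outline as a plate and no holes; axes as for a plate; origin at the centre of its underside. All sheets are alike; three are always there
- sheet2_mid (a point): centre of sheet2 (3 mm above its underside)
- sheet3: brown hardboard separator sheet, 110 x 56 x 6 mm, 0.04 kg, same outline as a plate and no holes; axes as for a plate; origin at the centre of its underside. All sheets are alike; three are always there
- sheet3_mid (a point): centre of sheet3 (3 mm above its underside)
- pipe_offcut: bystander: short dark pipe, 52 mm across, 55 mm high, standing among the plates; origin at its underside
- hammer: bystander: hammer lying flat
- spanner: bystander: spanner lying flat
- disc: bystander: black grinding disc, 100 mm across, 6 mm thick; origin at its underside
- bolt_tin: bystander: open steel tin, 80 mm across, 70 mm high; origin at its underside
- angle_offcut: bystander: piece of angle iron, 90 x 40 x 40 mm; origin at its underside
- spray_can: bystander: grey paint can, 60 mm across, 85 mm high; origin at its underside
Mind the look-alikes: they are no part of the job. Leave any pink or yellow look-alike of the sheet3 alone. Leave any red or turquoise look-alike of the plate2 alone.

How it is judged:
By the outcome, as a careful person would: the job done as asked, in the order asked, and still so for the second after the job is handed in, with the robot touching nothing.
Of plate1, plate2, plate3 only 2 to 3 are there at a start; the rules pass over those that are not, and their reading is None.
At some moment in a run one of plate1, plate2, plate3, sheet1, sheet2, sheet3, tube may be knocked a few centimetres aside while the robot is not near it.
It also fails if it takes over 210 s, if anything falls off the work surface, if the arm or the gripper's body presses on something with over 40 N, if the wrist force passes 120 N, or if a joint passes its speed limit or range.

### The arm

A 6-joint arm with a two-finger parallel gripper is mounted at the origin on the work surface. World frame = base frame: x ahead of the robot, y to its left, z up, the work surface at z = 0. Lengths are in m, angles in degrees, forces in N, time in s.
With the tool pointing down it reaches from about 0.3 to 0.85 m from the base axis. Payload 5.4 kg.
Tool frame: the origin (TCP) lies at the very end of the fingers, on their centre line; the grasp point (between the pads) lies 19 mm behind it; z points along the fingers, y is the line along which they close (so a half turn about z gives the same grasp; the last joint's range is limited). The gripper opens to 85 mm and grips with 20 to 120 N. Pads are 22 mm wide; open, the fingers measure 114 mm over their backs; the gripper's body (76 mm by 85 mm) begins 54 mm behind the grasp point. The pads swing forward as they close: fully open they stand 13 mm farther back than shut.
Start: joints at [53.68, 9.076, 91.501, -0, 79.423, -12.038], TCP at [0.236, 0.524, 0.231] pointing down, gripper open.
Joint ranges: [-166.64, 166.64], [-54.1, 131.32], [10.49, 154.53], [-73.88, 253.88], [9.74, 151.15], [-171.62, 171.62]. Speed limits (degrees/s): [147.25, 147.25, 180, 180, 180, 180].

### API

Orientations are given as a 3x3 rotation matrix whose columns are the frame's x, y, z axes.
In Python, from cell import bot gives the robot as it stands.
- The arm moves only by the tool apply_moves, never from a script. Its argument "rows" is one flat list of numbers, 7 for each row, row after row: the shift along the world's x, y, z in cm, then the turn, a rotation vector about the world's x, y, z in degrees, then the closure, from -1 (fully open) to 1 (shut), so that 0 is half open. In form: [tx, ty, tz, rx, ry, rz, jaw, tx, ty, tz, rx, ry, rz, jaw, ...]. A call has 1 to 5 rows; each row shifts and turns the commanded pose from where the row before left it; what a row does not reach is not made up. A row lasts 1/10 s, in which the tool goes at most 50 mm and 8.59 degrees, less where a joint would pass 70% of its speed; a pose out of reach is approached as far as the arm can. A call with a gripper value outside its range is refused whole. The fingers move at their own pace and stop on an object; "squeeze" is the grip in N (left out, the last holds). Time passes only in rows, so rows that do not move let the fingers close. It gives the time, the measured TCP pose, the force, the opening and the grip force at its end, in the units of the state.
- bot.get_state(): the state, without advancing time (a new reading comes with each control period).
- bot.grab_frame(name): name is "scene" or "top" or "wrist"; returns the picture (480x640x3 uint8, red, green, blue); there is no depth.
- bot.calibration(name): a dict with "fov_y" (degrees; the focal length in pixels is half the picture's height over the tangent of half this angle, whatever the lens; pixels are square), "cx", "cy" (the principal point, pixels), "distortion" ([k1, k2, p1, p2, k3] as OpenCV has them; the pictures are not rectified), "rvec" (rotation vector, rad) and "tvec" (3), from world to camera coordinates, as OpenCV has them. Camera axes: x right, y down, z forward; pixel columns grow to the right and rows downward; lengths in m; the calibration is good to about 2 mm. A picture is of the moment at which its call begins: read the wrist's pose just before it. calibration takes no time and is no camera call; for the wrist camera it gives the pose at the moment of the call.
- bot.job_done(): hands the job in; it is judged then, once.
The state is a dict: "clock": time; "joint_positions": joint angles; "joint_velocities": joint speeds; "joint_torque": joint torques, N m; "ee_pos": TCP position; "ee_rot": TCP orientation; "wrist_force": force on the tool from outside, world axes, zero at the start; "wrist_torque": the same for the moment, N m; "finger_gap": finger opening in m; "grasp_force": force on a finger pad.
Only numpy, scipy, OpenCV 4.12 (cv2) and the standard library are available. Lean on these libraries where they do the work, as an engineer would, in place of code of your own. Each camera call takes 0.05 s, during which the arm holds its last target. There are 200 camera calls.

## Working session

There is one attempt and no reset: what is moved stays moved. The work goes in short steps, Python scripts to look and compute and a tool call to move; the robot and the scene stay as the last step left them, time stands still between calls to the robot, and variables do not carry over. Pictures are saved under pics/ and viewed, at most 14 in all, crops included, and the job is handed in when it is done.

Besides the shell and the picture viewer there is one more tool, called in YAML: its name, and indented under it one key for each argument. apply_moves: Moves the arm, as the interface text tells. Its arguments: {"type":"object","properties":{"rows":{"type":"array"},"squeeze":{"type":"number"}},"required":["rows"]}

```bash
ls; mkdir -p pics; cat > h.py <<'E'
import numpy as np, cv2
from cell import bot
def cal(n):
    c=bot.calibration(n); f=240/np.tan(np.radians(c["fov_y"]/2))
    K=np.array([[f,0,c["cx"]],[0,f,c["cy"]],[0,0,1]]); R=cv2.Rodrigues(np.array(c["rvec"],float))[0]
    return K,np.array(c["distortion"],float),R,np.array(c["tvec"],float).ravel()
def grab(n,save=None):
    im=bot.grab_frame(n)
    if save: cv2.imwrite("pics/"+save,im[:,:,::-1])
    return im
def ray(c,px,z):
    K,D,R,t=c
    u=cv2.undistortPoints(np.array(px,float).reshape(-1,1,2),K,D).reshape(-1,2)
    d=np.c_[u,np.ones(len(u))]@R; o=-R.T@t
    return o+d*((z-o[2])/d[:,2])[:,None]
def proj(c,P):
    K,D,R,t=c
    return cv2.projectPoints(np.array(P,float).reshape(-1,1,3),cv2.Rodrigues(R)[0],t,K,D)[0].reshape(-1,2)
E
python3 - <<'E'
from h import *
s=bot.get_state(); print(s)
for n in("scene","top","wrist"):
    grab(n,n+"0.png"); c=cal(n); print(n,c[0][0,0],c[1],-c[2].T@c[3])
E
```

```text
pics
{'clock': 0.0, 'joint_positions': array([ 5.36797688e+01,  9.11250163e+00,  9.15705377e+01,  5.06201815e-04,
        7.94218304e+01, -1.20373346e+01]), 'joint_velocities': array([-0.00130872, -0.09538199,  0.07542013,  0.01541876, -0.03546166,
       -0.01963078]), 'joint_torque': array([-1.63818022e-03, -3.95997941e+01, -3.31424689e+01, -3.85090279e-04,
        8.61928303e-03,  1.85045059e-05]), 'ee_pos': array([0.23612576, 0.52364495, 0.23033264]), 'ee_rot': array([[-9.11525195e-01,  4.11242786e-01, -1.09109281e-03],
       [ 4.11244048e-01,  9.11524094e-01, -1.46958135e-03],
       [ 3.90202658e-04, -1.78826585e-03, -9.99998325e-01]]), 'wrist_force': array([0.20249803, 0.23769539, 0.28501018]), 'wrist_torque': array([-0.02923919,  0.06164024, -0.01012153]), 'grasp_force': 0.0, 'finger_gap': 0.08562948087642437}
scene 591.6151503933928 [0.03119632 0.         0.         0.         0.        ] [1.16619618 0.86354631 1.34260489]
top 529.7838054598714 [-0.05018388  0.          0.          0.          0.        ] [0.34169083 0.01016299 1.30315891]
wrist 366.2929790551927 [-0.02430417  0.          0.          0.          0.        ] [0.17557584 0.55128701 0.37322955]
```

View pics/top0.png

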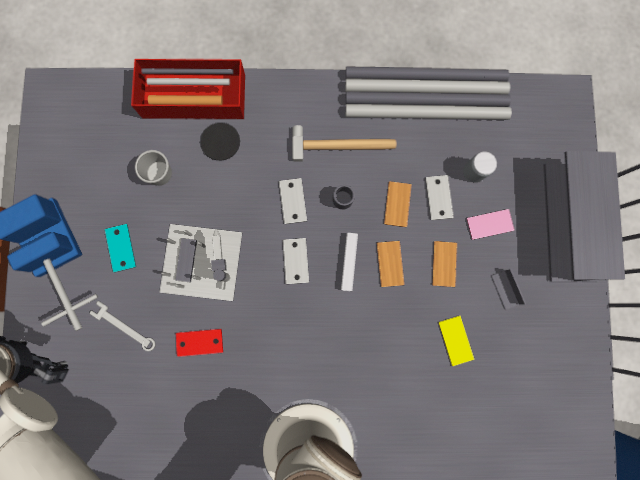

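View pics/scene0.png

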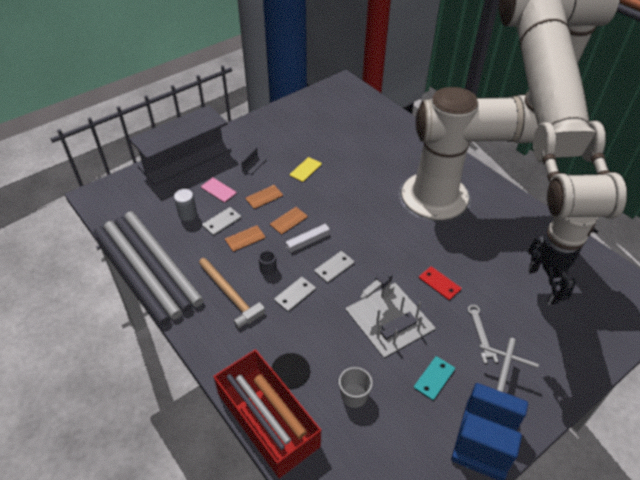

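The top view shows three plates at about (293,201), (296,261) and (439,198), and sheets at (398,204), (391,264) and (445,264). The tube is at (348,262) and the cradle at (201,262), with its keeper near (218,268). The pink, yellow, red and turquoise look-alikes stay put.

```bash
cat >> h.py <<'E'
def masks(im):
    hsv=cv2.cvtColor(im,cv2.COLOR_RGB2HSV)
    return dict(sheet=cv2.inRange(hsv,(8,110,120),(18,255,255)),grey=cv2.inRange(hsv,(0,0,150),(179,45,255)))
def rects(im,c,m,z,a0,a1,roi=None):
    m=cv2.morphologyEx(m,cv2.MORPH_CLOSE,np.ones((3,3)))
    out=[]
    for k in cv2.findContours(m,cv2.RETR_EXTERNAL,cv2.CHAIN_APPROX_NONE)[0]:
        if not a0<cv2.contourArea(k)<a1: continue
        P=ray(c,k.reshape(-1,2),z)[:,:2]*1000
        (x,y),(w,h),_=r=cv2.minAreaRect(P.astype(np.float32))
        b=cv2.boxPoints(r); e=[b[1]-b[0],b[2]-b[1]]; v=e[0] if np.hypot(*e[0])>np.hypot(*e[1]) else e[1]
        p=k.reshape(-1,2).mean(0)
        out.append((p.round().astype(int).tolist(),round(x,1),round(y,1),round(max(w,h)),round(min(w,h)),round(np.degrees(np.arctan2(v[1],v[0]))%180,1)))
    return out
E
python3 - <<'E'
from h import *
im=cv2.imread("pics/top0.png")[:,:,::-1].copy(); c=cal("top")
M=masks(im)
for r in rects(im,c,M["sheet"],.006,300,3000): print("s",r)
for r in rects(im,c,M["grey"],.008,300,9000): print("g",r)
cv2.imwrite("pics/crop1.png",cv2.resize(im[215:310,150:255,::-1],None,fx=6,fy=6,interpolation=2))
print(ray(c,[[169,225],[242,234],[235,300],[160,293]],.006))
E
```

```text
s ([444, 264], 442.4, -334.3, 110, 56, np.float32(176.3))
s ([390, 263], 442.0, -199.2, 110, 57, np.float32(5.1))
s ([397, 204], 591.8, -220.0, 110, 57, np.float32(173.0))
s ([185, 100], 858.5, 320.9, 191, 24, np.float32(90.3))
g ([330, 467], -44.0, -55.6, 130, 35, np.float32(57.2))
g ([305, 432], 35.9, 5.5, 220, 160, np.float32(105.2))
g ([28, 446], 22.4, 643.2, 201, 180, np.float32(3.4))
g ([626, 397], 115.2, -776.6, 121, 70, np.float32(176.7))
g ([626, 355], 215.7, -782.3, 75, 70, np.float32(176.4))
g ([625, 322], 299.6, -784.9, 76, 73, np.float32(86.1))
g ([121, 326], 282.4, 447.6, 177, 37, np.float32(56.9))
g ([625, 289], 384.0, -789.2, 84, 73, np.float32(89.8))
g ([65, 301], 361.0, 583.5, 169, 131, np.float32(2.0))
g ([631, 254], 469.6, -815.0, 79, 47, np.float32(0.1))
g ([296, 261], 447.4, 32.6, 109, 56, np.float32(4.7))
g ([349, 262], 446.2, -98.9, 143, 27, np.float32(174.0))
g ([199, 261], 442.4, 265.1, 180, 170, np.float32(83.8))
g ([630, 220], 557.0, -816.7, 89, 51, np.float32(175.6))
g ([293, 200], 597.2, 41.5, 109, 55, np.float32(8.0))
g ([439, 197], 609.6, -325.9, 110, 57, np.float32(6.0))
g ([629, 187], 643.1, -820.9, 97, 57, np.float32(175.4))
g ([485, 163], 698.7, -445.9, 58, 57, np.float32(177.7))
g ([151, 166], 683.5, 397.1, 83, 80, np.float32(90.4))
g ([428, 111], 835.6, -306.2, 429, 27, np.float32(90.0))
g ([428, 85], 904.6, -305.8, 427, 27, np.float32(90.0))
g ([188, 81], 909.1, 316.1, 209, 14, np.float32(90.3))
[[0.53301899 0.34685479 0.006     ]
 [0.51196946 0.16571709 0.006     ]
 [0.35025484 0.17904822 0.006     ]
 [0.36566524 0.3620353  0.006     ]]
```

View pics/crop1.png

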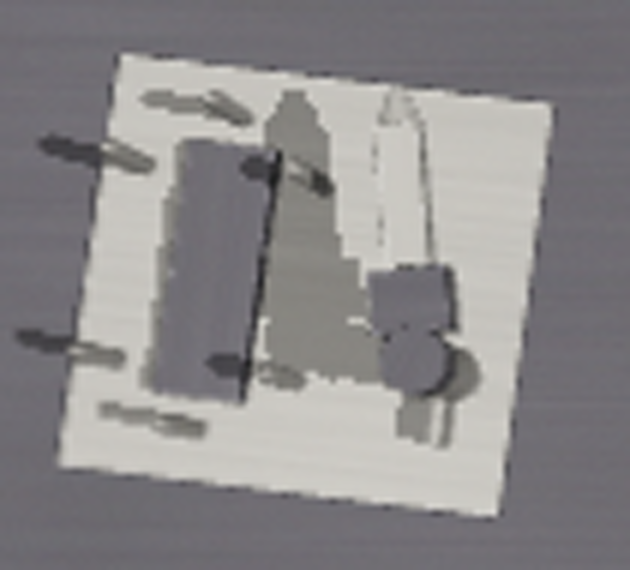

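The crop shows the rest bar centred near pixel (185.5,260), the post top at (219,275) and the spigot pointing up from (218.5,259.5) to (216,230).

```bash
python3 - <<'E'
from h import *
im=cv2.imread("pics/top0.png")[:,:,::-1].copy(); c=cal("top")
print("bar",ray(c,[[185.5,260.2]],.02)*1000)
print("post",ray(c,[[218.8,275]],.112)*1000)
p=ray(c,[[216.2,229.7],[218.5,259.5]],.098)*1000; d=p[0]-p[1]; print("spig",p,np.degrees(np.arctan2(d[1],d[0])))
for r in rects(im,c,masks(im)["grey"],.006,3000,9000): print(r)
for a in(-6.2,):
    a=np.radians(a);R=np.array([[np.cos(a),-np.sin(a)],[np.sin(a),np.cos(a)]])
    print("post rel",R@[-30,-100])
E
```

```text
bar [[445.01724576 299.55681931  20.        ]]
post [[404.94820301 202.88260519 112.        ]]
spig [[509.38297928 214.08771557  98.        ]
 [440.92684649 206.82349713  98.        ]] 6.057270368029672
([28, 446], 22.0, 644.2, 201, 181, np.float32(3.4))
([199, 261], 442.6, 265.4, 181, 170, np.float32(83.8))
post rel [-40.62446449 -96.17511573]
```

apply_moves:
  rows: [1.4, -4.15, 0, 0, 0, 6.1, -1, 1.4, -4.15, 0, 0, 0, 6.1, -1, 1.4, -4.15, 0, 0, 0, 6.1, -1, 1.4, -4.15, 0, 0, 0, 0, -1, 1.4, -4.15, 0, 0, 0, 0, -1]

```text
clock: 0.65
ee_pos: [0.3065, 0.315, 0.231]
ee_rot: [[-0.995, 0.104, -0.0], [0.104, 0.995, -0.0], [0.0, -0.0, -1.0]]
wrist_force: [0.7, -0.6, 0.7]
finger_gap: 0.0849
grasp_force: 0.0
```

apply_moves:
  rows: [1.4, -4.15, 0, 0, 0, 0, -1, 1.4, -4.15, 0, 0, 0, 0, -1, 1.4, -4.15, 0, 0, 0, 0, -1, 1.4, -4.15, 0, 0, 0, 0, -1, 1.4, -4.15, 0, 0, 0, 0, -1]

```text
clock: 1.15
ee_pos: [0.3765, 0.1074, 0.2312]
ee_rot: [[-0.995, 0.104, 0.0], [0.104, 0.995, 0.0], [-0.0, 0.0, -1.0]]
wrist_force: [0.7, 0.2, -0.3]
finger_gap: 0.0852
grasp_force: 0.0
```

apply_moves:
  rows: [1.4, -4.15, 0, 0, 0, 0, -1, 1.4, -4.15, 0, 0, 0, 0, -1, 1.4, -4.15, 0, 0, 0, 0, -1, 1.4, -4.15, 0, 0, 0, 0, -1, 1.4, -4.15, 0, 0, 0, 0, -1]

```text
clock: 1.65
ee_pos: [0.4466, -0.1002, 0.2311]
ee_rot: [[-0.994, 0.105, 0.0], [0.105, 0.994, 0.0], [-0.0, 0.0, -1.0]]
wrist_force: [1.0, -0.1, 0.6]
finger_gap: 0.0853
grasp_force: 0.0
```

apply_moves:
  rows: [0, 0, 0, 0, 0, 0, -1, 0, 0, 0, 0, 0, 0, -1]

```text
clock: 1.85
ee_pos: [0.4462, -0.0989, 0.2308]
ee_rot: [[-0.994, 0.106, -0.001], [0.106, 0.994, 0.001], [0.001, 0.001, -1.0]]
wrist_force: [0.0, 0.3, -0.4]
finger_gap: 0.086
grasp_force: 0.0
```

```bash
cat >> h.py <<'E'
def st():
    s=bot.get_state(); r=s["ee_rot"]
    print("t%.1f"%s["clock"],"tcp",(s["ee_pos"]*1000).round(1),"yaw",np.degrees(np.arctan2(r[1,0],r[0,0])).round(2)%360,"tilt",r[:2,2].round(4),"gap",round(s["finger_gap"]*1000,1),"F",s["wrist_force"].round(1),"g",round(s["grasp_force"],1)); return s
def look(kind,z,a0,a1,save=None,cam="wrist"):
    s=st(); c=cal(cam); im=grab(cam,save)
    for r in rects(im,c,masks(im)[kind],z,a0,a1): print(kind,r)
E
python3 -c "
from h import *
look('grey',.025,2000,60000,'w1.png')"
```

```text
t1.9 tcp [446.2 -98.9 230.8] yaw 173.91 tilt [-0.0011  0.0009] gap 86.0 F [ 0.   0.3 -0.4] g 0.0
grey ([452, 183], 445.6, 26.8, 106, 55, np.float32(4.7))
grey ([323, 197], 446.5, -97.9, 142, 27, np.float32(173.9))
grey ([615, 128], 410.5, 185.9, 115, 46, np.float32(173.7))
```

View pics/w1.png

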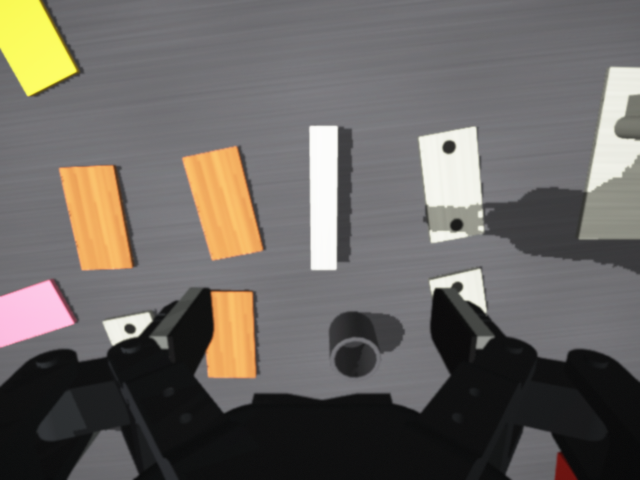

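The view shows the tube at (323,197), clear of its neighbours, with sheets and plates to each side. I'm descending and gripping it.

apply_moves:
  rows: [0, 0.1, -5, 0, 0, 0, -1, 0, 0, -5, 0, 0, 0, -1, 0, 0, -5, 0, 0, 0, -0.5, 0, 0, -5, 0, 0, 0, -0.3, 0, 0, -2.8, 0, 0, 0, -0.3]
  squeeze: 40

```text
clock: 2.4
ee_pos: [0.4435, -0.0945, -0.0003]
ee_rot: [[-0.995, 0.102, -0.005], [0.102, 0.995, 0.003], [0.005, 0.002, -1.0]]
wrist_force: [0.3, 0.3, 0.7]
finger_gap: 0.0554
grasp_force: 0.0
```

apply_moves:
  rows: [0, 0, 0, 0, 0, 0, 1, 0, 0, 0, 0, 0, 0, 1, 0, 0, 0, 0, 0, 0, 1, 0, 0, 0, 0, 0, 0, 1, 0, 0, 0, 0, 0, 0, 1]

```text
clock: 2.9
ee_pos: [0.4474, -0.0978, 0.0046]
ee_rot: [[-0.995, 0.104, 0.002], [0.104, 0.995, -0.001], [-0.002, -0.001, -1.0]]
wrist_force: [0.1, -0.5, 0.8]
finger_gap: 0.0241
grasp_force: 43.1
```

apply_moves:
  rows: [0, 0, 2, 0, 0, 0, 1, 0, 0, 3, 0, 0, 0, 1, 0, 0, 4, 0, 0, 0, 1, 0, 0, 4, 0, 0, 0, 1, 0, 0, 4, 0, 0, 0, 1]

```text
clock: 3.4
ee_pos: [0.4462, -0.0973, 0.1755]
ee_rot: [[-0.995, 0.104, 0.001], [0.104, 0.995, -0.0], [-0.001, -0.0, -1.0]]
wrist_force: [0.7, 0.0, -0.6]
finger_gap: 0.0242
grasp_force: 42.8
```

apply_moves:
  rows: [1.9, 4, 0, 0, 0, 4, 1, 1.9, 4, 0, 0, 0, 4, 1, 1.9, 4, 0, 0, 0, 4, 1, 1.9, 4, 0, 0, 0, 0, 1, 1.9, 4, 0, 0, 0, 0, 1]

```text
clock: 3.9
ee_pos: [0.542, 0.1044, 0.174]
ee_rot: [[-0.994, -0.105, 0.001], [-0.105, 0.994, -0.0], [-0.001, -0.0, -1.0]]
wrist_force: [1.6, -0.8, -1.1]
finger_gap: 0.0242
grasp_force: 42.9
```

apply_moves:
  rows: [1.9, 4, 0, 0, 0, 0, 1, 1.9, 4, 0, 0, 0, 0, 1, 1.9, 4, 0, 0, 0, 0, 1, 0, 0, 0, 0, 0, 0, 1, 0, 0, 0, 0, 0, 0, 1]

```text
clock: 4.4
ee_pos: [0.5983, 0.2232, 0.1732]
ee_rot: [[-0.994, -0.107, -0.0], [-0.107, 0.994, -0.0], [0.0, -0.0, -1.0]]
wrist_force: [-0.2, -0.5, -1.0]
finger_gap: 0.0241
grasp_force: 42.9
```

```bash
python3 -c "
from h import *
s=st(); grab('wrist','w2.png'); print(bot.calibration('wrist'))
c=cal('wrist')
# expected
p=np.array([405,203,98]);d=np.array([np.cos(np.radians(6.06)),np.sin(np.radians(6.06)),0])
print(proj(c,[(p+35*d)/1000,(p+105*d)/1000]))
c=cal('top');grab('top','t2.png')"
```

```text
t4.4 tcp [598.3 223.2 173.2] yaw 186.11 tilt [-0.0003 -0.0005] gap 24.1 F [-0.2 -0.5 -1. ] g 42.9
{'fov_y': 66.46669325459592, 'cx': 321.67337338305424, 'cy': 230.79097801503232, 'distortion': array([-0.02430417,  0.        ,  0.        ,  0.        ,  0.        ]), 'rvec': array([-1.97001923, -2.18985286, -0.29704106]), 'tvec': array([-0.15744367, -0.61597016,  0.15740206])}
[[325.01469557 -55.71507503]
 [324.77923114  88.03542531]]
```

View pics/w2.png

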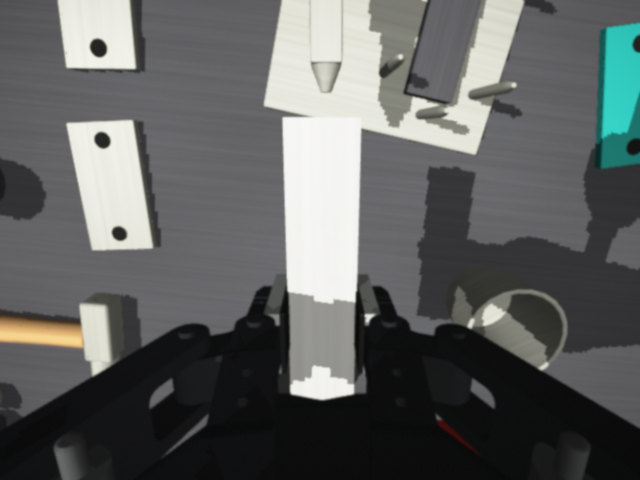

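The view shows the spigot tip at (325.5,93), with body edges at x=308 and 343 along the top. The tube end spans x=283 to 361 at y=117.

```bash
python3 - <<'E'
from h import *
c=cal("wrist"); im=cv2.imread("pics/w2.png")
sp=ray(c,[[325.5,93],[326,62],[325.5,1]],.098)*1000
tu=ray(c,[[283.5,117],[361,117],[287,280],[358,280]],.1732+.0097+.0125)*1000
d=sp[2]-sp[0]; print("tip",sp,"ang",np.degrees(np.arctan2(d[1],d[0]))+180)
print("tube end",tu[:2].mean(0),np.linalg.norm(tu[1]-tu[0]),"mid",tu[2:].mean(0)); e=tu[:2].mean(0)-tu[2:].mean(0); print(np.degrees(np.arctan2(e[1],e[0]))%360)
E
```

```text
tip [[511.97000087 214.32732094  98.        ]
 [495.87296171 212.87316525  98.        ]
 [465.9139481  209.3767093   98.        ]] ang 6.1352241467257045
tube end [528.0697085 214.1059062 195.4      ] 24.475953014132532 mid [583.21166464 220.00491923 195.4       ]
186.10620284367735
```

apply_moves:
  rows: [0, 0.2, -3, 0, 0, 0, 1, 0, 0, -3, 0, 0, 0, 1, 0, 0, -2.5, 0, 0, 0, 1, 0, 0, 0, 0, 0, 0, 1, 0, 0, 0, 0, 0, 0, 1]

```text
clock: 5.0
ee_pos: [0.5985, 0.2237, 0.089]
ee_rot: [[-0.995, -0.104, -0.0], [-0.104, 0.995, -0.0], [0.0, -0.0, -1.0]]
wrist_force: [0.2, -0.3, -0.4]
finger_gap: 0.0242
grasp_force: 42.8
```

apply_moves:
  rows: [-0.8, -0.09, 0, 0, 0, 0, 1, -0.8, -0.09, 0, 0, 0, 0, 1, -0.6, -0.06, 0, 0, 0, 0, 1, -0.6, -0.06, 0, 0, 0, 0, 1, 0, 0, 0, 0, 0, 0, 1]

```text
clock: 5.5
ee_pos: [0.5696, 0.2217, 0.0885]
ee_rot: [[-0.994, -0.105, -0.0], [-0.105, 0.994, -0.0], [0.0, 0.0, -1.0]]
wrist_force: [0.2, 0.8, -1.4]
finger_gap: 0.024
grasp_force: 42.9
```

```bash
python3 -c "
from h import *
s=st(); im=grab('wrist')
cv2.imwrite('pics/w3.png',np.ascontiguousarray(im[0:300,150:500,::-1]))"
```

```text
t5.5 tcp [569.6 221.7  88.5] yaw 186.04 tilt [-0.0003 -0.    ] gap 24.0 F [ 0.2  0.8 -1.4] g 42.9
```

View pics/w3.png

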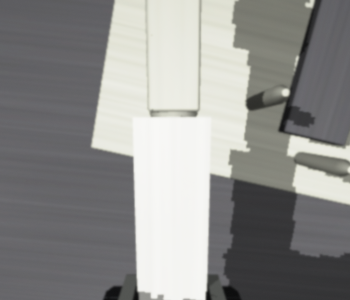

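The cone is inside the tube: the spigot is centred at x≈173 in the crop and the tube at 171.5, with no force. I'm pushing on.

apply_moves:
  rows: [-1, -0.1, 0, 0, 0, 0, 1, -1, -0.1, 0, 0, 0, 0, 1, -1, -0.1, 0, 0, 0, 0, 1, -1, -0.1, 0, 0, 0, 0, 1, -1, -0.1, 0, 0, 0, 0, 1]

```text
clock: 6.05
ee_pos: [0.5194, 0.2165, 0.0883]
ee_rot: [[-0.994, -0.105, -0.0], [-0.105, 0.994, -0.0], [0.0, -0.0, -1.0]]
wrist_force: [-0.3, 0.0, -0.4]
finger_gap: 0.0235
grasp_force: 42.9
```

apply_moves:
  rows: [-0.4, -0.04, 0, 0, 0, 0, 1, -0.2, -0.02, 0, 0, 0, 0, 1, -0.2, -0.02, 0, 0, 0, 0, 1, 0, 0, 0, 0, 0, 0, 1, 0, 0, 0, 0, 0, 0, 1]

```text
clock: 6.55
ee_pos: [0.5128, 0.2158, 0.0884]
ee_rot: [[-0.995, -0.105, 0.0], [-0.105, 0.995, 0.0], [-0.0, 0.0, -1.0]]
wrist_force: [-0.0, -0.3, -1.5]
finger_gap: 0.0242
grasp_force: 42.9
```

apply_moves:
  rows: [-0.15, -0.02, 0, 0, 0, 0, 1, -0.15, -0.01, 0, 0, 0, 0, 1, 0, 0, 0, 0, 0, 0, 1]

```text
clock: 6.85
ee_pos: [0.512, 0.2157, 0.0893]
ee_rot: [[-0.994, -0.105, 0.006], [-0.105, 0.995, 0.001], [-0.006, 0.0, -1.0]]
wrist_force: [6.8, 0.6, -3.2]
finger_gap: 0.0244
grasp_force: 42.5
```

```bash
python3 -c "
from h import *
s=st(); im=grab('wrist')
cv2.imwrite('pics/w4.png',np.ascontiguousarray(im[0:300,150:500,::-1]))"
```

```text
t6.8 tcp [512.  215.7  89.3] yaw 186.01 tilt [0.0063 0.0009] gap 24.4 F [ 6.8  0.6 -3.2] g 42.5
```

View pics/w4.png

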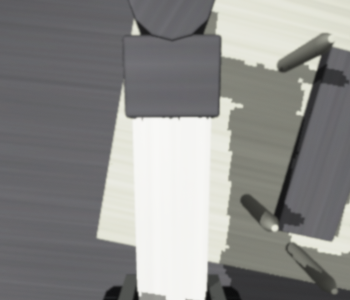

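The tube is flush against the collar, with 7 N of seating contact. I'm releasing it and going to the first plate.

apply_moves:
  rows: [0.1, 0, 0, 0, 0, 0, 0, 0, 0, 0, 0, 0, 0, 0, 0, 0, 0, 0, 0, 0, -0.4, 0, 0, 2, 0, 0, 0, -0.4, 0, 0, 4, 0, 0, 0, -1]

```text
clock: 7.4
ee_pos: [0.5073, 0.2149, 0.1453]
ee_rot: [[-0.994, -0.105, -0.009], [-0.105, 0.994, -0.002], [0.009, -0.001, -1.0]]
wrist_force: [0.9, -0.0, 0.1]
finger_gap: 0.0724
grasp_force: 0.0
```

apply_moves:
  rows: [0, 0, 4, 0, 0, 0, -1, -1.7, -4.6, 2, 0, 0, 0, -1, -1.7, -4.6, 2, 0, 0, -1.3, -1, -1.6, -4.6, 0, 0, 0, 0, -1, -1.6, -4.6, 0, 0, 0, 0, -1]

```text
clock: 7.9
ee_pos: [0.4457, 0.0354, 0.2269]
ee_rot: [[-0.997, -0.083, 0.002], [-0.083, 0.997, -0.0], [-0.002, -0.001, -1.0]]
wrist_force: [1.5, -1.0, -0.5]
finger_gap: 0.0852
grasp_force: 0.0
```

apply_moves:
  rows: [0, 0, 0, 0, 0, 0, -1, 0, 0, 0, 0, 0, 0, -1]

```text
clock: 8.1
ee_pos: [0.4461, 0.036, 0.2261]
ee_rot: [[-0.997, -0.08, 0.0], [-0.08, 0.997, 0.0], [-0.0, 0.0, -1.0]]
wrist_force: [-0.1, 0.8, 0.4]
finger_gap: 0.0854
grasp_force: 0.0
```

```bash
python3 -c "
from h import *
look('grey',.008,1500,60000)
look('grey',.008,300,9000,None,'top')
look('sheet',.006,300,9000,None,'top')"
```

```text
t8.1 tcp [446.1  36.  226.1] yaw 184.57 tilt [0.0002 0.0004] gap 85.4 F [-0.1  0.8  0.4] g 0.0
grey ([316, 331], 598.5, 41.5, 112, 58, np.float32(8.1))
grey ([545, 293], 538.3, 285.3, 146, 41, np.float32(3.7))
grey ([319, 198], 449.1, 32.6, 112, 57, np.float32(4.6))
grey ([520, 191], 442.4, 251.2, 170, 157, np.float32(173.5))
t8.2 tcp [446.3  36.9 226.1] yaw 184.68 tilt [0.0001 0.0005] gap 85.1 F [ 0.4  0.5 -0.3] g 0.0
grey ([186, 451], -8.5, 293.1, 64, 61, np.float32(168.2))
grey ([626, 397], 115.2, -776.6, 121, 70, np.float32(176.7))
grey ([626, 355], 215.7, -782.3, 75, 70, np.float32(176.4))
grey ([625, 322], 299.8, -785.0, 76, 73, np.float32(86.1))
grey ([625, 289], 384.0, -789.5, 84, 73, np.float32(89.8))
grey ([64, 301], 361.0, 583.5, 169, 131, np.float32(2.0))
grey ([631, 254], 469.6, -815.0, 79, 47, np.float32(0.1))
grey ([630, 220], 557.0, -816.7, 89, 51, np.float32(175.6))
grey ([293, 239], 518.0, 57.4, 280, 202, np.float32(169.7))
grey ([439, 197], 609.5, -325.4, 110, 56, np.float32(6.0))
grey ([629, 187], 643.1, -820.9, 97, 57, np.float32(175.4))
grey ([485, 163], 698.8, -445.9, 58, 57, np.float32(177.7))
grey ([151, 166], 683.5, 398.1, 81, 80, np.float32(90.4))
grey ([428, 111], 835.8, -306.2, 428, 26, np.float32(90.0))
grey ([428, 85], 904.8, -305.8, 427, 26, np.float32(89.9))
grey ([188, 81], 909.1, 316.1, 209, 14, np.float32(90.3))
t8.2 tcp [446.4  37.4 226. ] yaw 184.76 tilt [-0.0002  0.0005] gap 85.5 F [-0.2 -0.2  0.5] g 0.0
sheet ([444, 264], 442.4, -334.3, 110, 56, np.float32(176.3))
sheet ([390, 263], 442.0, -199.2, 110, 57, np.float32(5.1))
sheet ([397, 204], 591.8, -220.0, 110, 57, np.float32(173.0))
sheet ([185, 100], 858.5, 320.8, 191, 24, np.float32(90.3))
```

apply_moves:
  rows: [0.2, -0.4, -5, 0, 0, 0, -0.6, 0, 0, -5, 0, 0, 0, -0.6, 0, 0, -5, 0, 0, 0, -0.6, 0, 0, -5, 0, 0, 0, -0.6, 0, 0, -2.5, 0, 0, 0, -0.6]
  squeeze: 70

```text
clock: 8.75
ee_pos: [0.4451, 0.0347, -0.0031]
ee_rot: [[-0.996, -0.085, -0.007], [-0.085, 0.996, 0.001], [0.007, 0.002, -1.0]]
wrist_force: [-0.3, -0.3, -0.3]
finger_gap: 0.0682
grasp_force: 0.0
```

apply_moves:
  rows: [0, 0, 0, 0, 0, 0, -0.6, 0, 0, 0, 0, 0, 0, -0.2, 0, 0, 0, 0, 0, 0, 0, 0, 0, 0, 0, 0, 0, 0, 0, 0, 0, 0, 0, 0, 0]

```text
clock: 9.25
ee_pos: [0.4498, 0.0327, 0.0027]
ee_rot: [[-0.997, -0.082, 0.003], [-0.082, 0.997, -0.0], [-0.003, -0.001, -1.0]]
wrist_force: [0.5, 1.6, 1.0]
finger_gap: 0.0514
grasp_force: 74.5
```

```bash
python3 -c "
from h import *
st()"
```

```text
t9.2 tcp [449.8  32.7   2.7] yaw 184.72 tilt [ 0.0033 -0.0003] gap 51.4 F [0.5 1.6 1. ] g 74.5
```

apply_moves:
  rows: [0, 0, 2, 0, 0, 0, 0, 0, 0, 4, 0, 0, 0, 0, 0, 0, 5, 0, 0, 0, 0, 0, 0, 5, 0, 0, 0, 0, 0, 0, 0, 0, 0, 0, 0]

```text
clock: 9.75
ee_pos: [0.4537, 0.0316, 0.1696]
ee_rot: [[-0.996, -0.082, 0.016], [-0.082, 0.997, -0.003], [-0.016, -0.005, -1.0]]
wrist_force: [2.1, 0.0, -4.0]
finger_gap: 0.0512
grasp_force: 75.3
```

```bash
python3 -c "
from h import *
s=st(); im=grab('wrist','w5.png')"
```

```text
t9.8 tcp [453.7  31.6 169.6] yaw 184.73 tilt [ 0.0162 -0.0033] gap 51.2 F [ 2.1  0.  -4. ] g 75.3
```

View pics/w5.png

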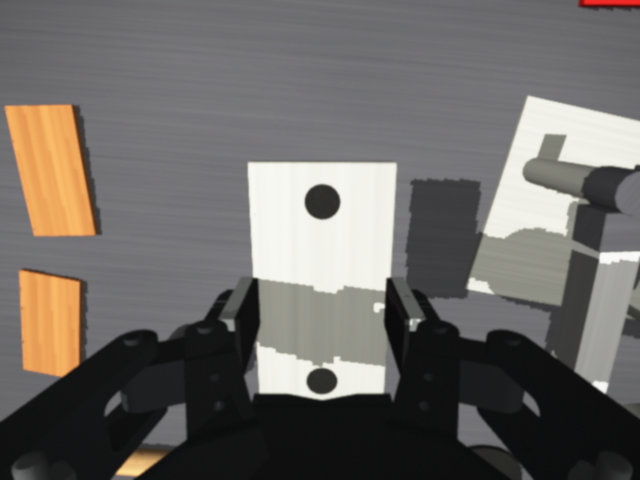

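The plate is held square in the fingers, with its end edge at y=162 and its holes at (322,202) and (322,380). Next I'm carrying it over the cradle.

apply_moves:
  rows: [-0.1, 4.5, 0, 0, 0, -3.7, 0, -0.1, 4.5, 0, 0, 0, -3.6, 0, -0.1, 4.5, 0, 0, 0, -3.6, 0, -0.1, 4.5, 0, 0, 0, 0, 0, -0.1, 4.5, 0, 0, 0, 0, 0]

```text
clock: 10.3
ee_pos: [0.4415, 0.2589, 0.159]
ee_rot: [[-0.994, 0.108, -0.004], [0.108, 0.994, -0.001], [0.003, -0.002, -1.0]]
wrist_force: [0.2, 0.5, -4.7]
finger_gap: 0.0514
grasp_force: 75.1
```

apply_moves:
  rows: [0, 4.3, 0, 0, 0, 0, 0, 0, 0, 0, 0, 0, 0, 0, 0, 0, 0, 0, 0, 0, 0, 0, 0, 0, 0, 0, 0, 0, 0, 0, 0, 0, 0, 0, 0]

```text
clock: 10.8
ee_pos: [0.4431, 0.2994, 0.1605]
ee_rot: [[-0.994, 0.109, -0.001], [0.109, 0.994, -0.001], [0.001, -0.001, -1.0]]
wrist_force: [0.4, -0.2, -4.4]
finger_gap: 0.052
grasp_force: 75.4
```

```bash
python3 -c "
from h import *
s=st(); im=grab('wrist','w6.png')
c=cal('wrist'); z=s['ee_pos'][2]+.006
for r in rects(im,c,masks(im)['grey'],z,1500,60000): print(r)
"
```

```text
t10.8 tcp [443.1 299.4 160.5] yaw 173.73 tilt [-0.0013 -0.0008] gap 52.0 F [ 0.4 -0.2 -4.4] g 75.4
([318, 365], 476.6, 295.0, 58, 32, np.float32(75.9))
([172, 299], 438.9, 238.4, 32, 19, np.float32(6.7))
([272, 191], 405.6, 288.8, 85, 74, np.float32(84.3))
([562, 19], 348.0, 392.7, 29, 14, np.float32(43.9))
```

View pics/w6.png

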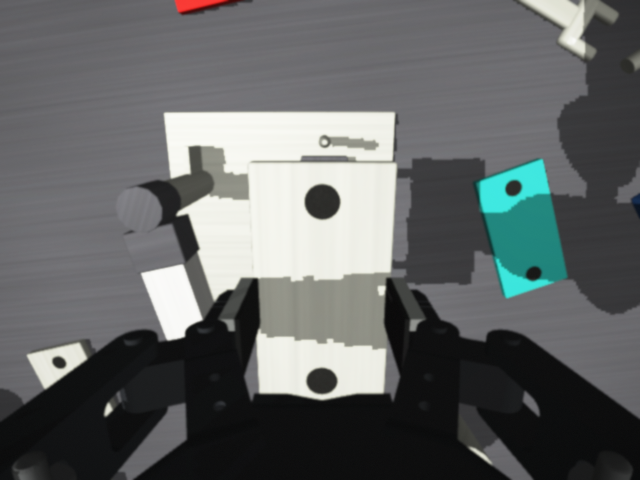

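```bash
python3 - <<'E'
from h import *
c=cal("wrist"); z=bot.get_state()["ee_pos"][2]+.006
a=np.radians(-6.2);X=np.array([np.cos(a),np.sin(a)]);Y=np.array([-X[1],X[0]])
f=np.array([445.3,299.3])
def cr(p): d=p[:,:2]*1000-f; return np.c_[d@X,d@Y].round(1)
for zz in(z-.002,z,z+.002):print("plate edge L,M,R, holes",cr(ray(c,[[248.5,162],[322.5,161.5],[396.5,161.5],[322,202],[322,380]],zz)).tolist())
print("stake",cr(ray(c,[[325,140.5]],.072)),"bar end",cr(ray(c,[[328,156]],.02)),"base",cr(ray(c,[[164,112],[395,112]],.006)))
E
```

```text
plate edge L,M,R, holes [[-56.9, -27.6], [-57.0, 0.1], [-57.0, 27.7], [-41.7, -0.1], [38.7, -0.2]]
plate edge L,M,R, holes [[-57.1, -27.2], [-57.2, 0.1], [-57.2, 27.3], [-42.1, -0.1], [37.2, -0.2]]
plate edge L,M,R, holes [[-57.3, -26.8], [-57.4, 0.1], [-57.4, 26.9], [-42.4, -0.1], [35.6, -0.2]]
stake [[-62.1   1.7]] bar end [[-49.1   4.5]] base [[ -82.3 -123.1]
 [ -81.8   56.6]]
```

The view shows the plate edge at y=162 and the -x stake tip at (325,141). In the same view the plate sits about 4.3 mm short in x and 1.6 mm in y, so I'm correcting that and lowering it.

apply_moves:
  rows: [0.45, 0.1, -3, 0, 0, 0, 0, 0, 0, -3, 0, 0, 0, 0, 0, 0, -1, 0, 0, 0, 0, 0, 0, 0, 0, 0, 0, 0, 0, 0, 0, 0, 0, 0, 0]

```text
clock: 11.35
ee_pos: [0.4488, 0.3017, 0.0925]
ee_rot: [[-0.994, 0.108, 0.002], [0.108, 0.994, 0.001], [-0.002, 0.001, -1.0]]
wrist_force: [-0.8, -0.0, -4.5]
finger_gap: 0.0518
grasp_force: 75.4
```

apply_moves:
  rows: [0, 0, -1.5, 0, 0, 0, 0, 0, 0, -1.5, 0, 0, 0, 0, 0, 0, -1.5, 0, 0, 0, 0, 0, 0, -1.5, 0, 0, 0, 0, 0, 0, 0, 0, 0, 0, 0]

```text
clock: 11.85
ee_pos: [0.4453, 0.3007, 0.0279]
ee_rot: [[-0.994, 0.108, -0.006], [0.108, 0.994, -0.002], [0.006, -0.003, -1.0]]
wrist_force: [-1.4, 0.5, -3.1]
finger_gap: 0.0515
grasp_force: 75.3
```

apply_moves:
  rows: [0, 0, -0.4, 0, 0, 0, 0, 0, 0, -0.4, 0, 0, 0, 0, 0, 0, 0, 0, 0, 0, 0]

```text
clock: 12.15
ee_pos: [0.4479, 0.3017, 0.0232]
ee_rot: [[-0.994, 0.108, 0.0], [0.108, 0.994, -0.0], [-0.0, -0.0, -1.0]]
wrist_force: [0.2, 0.3, -3.9]
finger_gap: 0.0516
grasp_force: 75.4
```

apply_moves:
  rows: [0, 0, -0.15, 0, 0, 0, 0, 0, 0, 0, 0, 0, 0, -0.6, 0, 0, 0, 0, 0, 0, -0.6, 0, 0, 1, 0, 0, 0, -0.6, 0, 0, 3, 0, 0, 0, -0.6]

```text
clock: 12.65
ee_pos: [0.4458, 0.3009, 0.0604]
ee_rot: [[-0.994, 0.108, -0.005], [0.108, 0.994, -0.002], [0.005, -0.002, -1.0]]
wrist_force: [-0.6, -0.2, -0.7]
finger_gap: 0.0679
grasp_force: 0.0
```

apply_moves:
  rows: [0, 0, 5, 0, 0, 0, -0.6, 0, 0, 5, 0, 0, 0, -0.6, 0, 0, 4, 0, 0, 0, -0.6, 0, 0, 0, 0, 0, 0, -0.6, 0, 0, 0, 0, 0, 0, -0.6]

```text
clock: 13.15
ee_pos: [0.4488, 0.302, 0.2039]
ee_rot: [[-0.994, 0.108, 0.004], [0.108, 0.994, 0.001], [-0.004, 0.002, -1.0]]
wrist_force: [0.6, 0.1, -1.6]
finger_gap: 0.0684
grasp_force: 0.0
```

```bash
python3 - <<'E'
from h import *
look('grey',.028,1500,60000,'w7.png')
look('sheet',.006,300,3000,None,'top')
E
```

```text
t13.2 tcp [448.8 302.  203.9] yaw 173.82 tilt [0.0038 0.0015] gap 68.4 F [ 0.6  0.1 -1.6] g 0.0
grey ([191, 265], 495.5, 176.3, 67, 36, np.float32(6.8))
grey ([280, 191], 439.9, 268.0, 169, 159, np.float32(83.8))
grey ([527, 22], 314.5, 475.7, 80, 35, np.float32(59.9))
t13.2 tcp [447.7 301.6 202. ] yaw 173.82 tilt [0.0003 0.0001] gap 68.2 F [ 0.1  0.4 -0.6] g 0.0
sheet ([444, 264], 442.4, -334.3, 110, 56, np.float32(176.3))
sheet ([390, 263], 442.0, -199.2, 110, 57, np.float32(5.1))
sheet ([397, 204], 591.8, -220.0, 110, 57, np.float32(173.0))
sheet ([185, 100], 858.5, 320.8, 191, 24, np.float32(90.3))
```

View pics/w7.png

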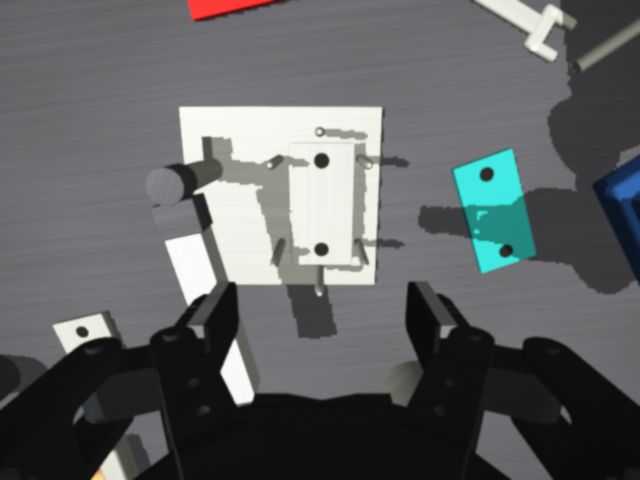

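The plate lies flat between the stakes, with holes at (321,160) and (321,249). Stake tips show at (320,131), (320,293), (272,163) and (368,161).

```bash
python3 - <<'E'
from h import *
c=cal("wrist"); 
t=ray(c,[[320,131],[320,293],[272,163.5],[368,161],[275,263],[366,262]],.072)*1000
print(t.round(1)[:,:2], "mid", (t[0]+t[1])/2,t[2:].mean(0))
h=ray(c,[[321.5,160],[321.5,249]],.028)*1000; print("plate",h.mean(0),h.round(1))
E
```

```text
[[381.6 306.8]
 [507.1 293. ]
 [400.7 269.3]
 [406.4 339.4]
 [477.7 260.6]
 [484.5 332. ]] mid [444.33768363 299.91183212  72.        ] [442.33708012 300.30110838  72.        ]
plate [444.99503954 300.92257097  28.        ] [[405.5 305.2  28. ]
 [484.5 296.6  28. ]]
```

apply_moves:
  rows: [-0.1, -4.5, 1, 0, 0, 3.8, -0.6, -0.1, -4.5, 1, 0, 0, 3.8, -0.6, -0.1, -4.5, 0, 0, 0, 3.7, -0.6, -0.1, -4.5, 0, 0, 0, 0, -0.6, -0.1, -4.5, 0, 0, 0, 0, -0.6]

```text
clock: 13.75
ee_pos: [0.4415, 0.0752, 0.2201]
ee_rot: [[-0.996, -0.09, -0.003], [-0.09, 0.996, 0.0], [0.003, 0.001, -1.0]]
wrist_force: [1.3, -0.8, 0.2]
finger_gap: 0.0683
grasp_force: 0.0
```

apply_moves:
  rows: [0, -4.6, 0, 0, 0, 0, -0.6, 0, -4.6, 0, 0, 0, 0, -0.6, 0, -4.6, 0, 0, 0, 0, -0.6, 0, -4.6, 0, 0, 0, 0, -0.6, 0, -4.6, 0, 0, 0, 0, -0.6]

```text
clock: 14.25
ee_pos: [0.4416, -0.1546, 0.22]
ee_rot: [[-0.996, -0.089, -0.003], [-0.089, 0.996, 0.002], [0.002, 0.002, -1.0]]
wrist_force: [1.8, 0.0, -0.2]
finger_gap: 0.0683
grasp_force: 0.0
```

apply_moves:
  rows: [0, -4.6, 0, 0, 0, 0, -0.6, 0, 0, 0, 0, 0, 0, -0.6, 0, 0, 0, 0, 0, 0, -0.6, 0, 0, 0, 0, 0, 0, -0.6]

```text
clock: 14.65
ee_pos: [0.4424, -0.198, 0.2206]
ee_rot: [[-0.996, -0.09, -0.002], [-0.09, 0.996, 0.002], [0.002, 0.002, -1.0]]
wrist_force: [-0.9, -0.5, -1.0]
finger_gap: 0.0683
grasp_force: 0.0
```

```bash
python3 - <<'E'
from h import *
look('sheet',.006,300,60000)
look('grey',.008,400,1500,None,'top')
E
```

```text
t14.7 tcp [ 442.4 -198.   220.6] yaw 185.17 tilt [-0.0019  0.002 ] gap 68.3 F [-0.9 -0.5 -1. ] g 0.0
t14.7 tcp [ 442.6 -197.8  220.9] yaw 185.21 tilt [-0.0013  0.0014] gap 68.6 F [-0.5  0.1 -0.3] g 0.0
grey ([626, 398], 115.2, -776.6, 121, 70, np.float32(176.7))
grey ([626, 355], 215.7, -782.3, 75, 70, np.float32(176.4))
grey ([625, 322], 299.6, -784.9, 76, 73, np.float32(86.1))
grey ([625, 289], 384.0, -789.5, 84, 73, np.float32(89.8))
grey ([65, 300], 361.0, 583.5, 169, 131, np.float32(2.0))
grey ([631, 254], 469.6, -815.0, 79, 47, np.float32(0.1))
grey ([177, 250], 453.2, 317.5, 160, 74, np.float32(173.9))
grey ([630, 220], 557.0, -816.7, 89, 51, np.float32(175.6))
grey ([221, 238], 509.0, 212.5, 193, 75, np.float32(13.0))
grey ([293, 201], 597.2, 41.4, 109, 55, np.float32(7.8))
grey ([629, 187], 643.1, -820.9, 97, 57, np.float32(175.4))
grey ([151, 166], 683.5, 398.1, 81, 80, np.float32(90.4))
grey ([428, 111], 835.7, -306.2, 429, 26, np.float32(90.1))
grey ([428, 85], 904.7, -305.8, 427, 27, np.float32(90.0))
```

```bash
python3 - <<'E'
from h import *
im=grab("wrist"); h=cv2.cvtColor(im,cv2.COLOR_RGB2HSV); print(h[197,323],h[180,315],h[220,330])
s=open("h.py").read().replace("(8,110,120),(18,255,255)","(8,110,120),(23,255,255)"); open("h.py","w").write(s)
m=cv2.inRange(h,(8,110,120),(23,255,255))
for r in rects(im,cal("wrist"),m,.006,300,60000): print(r)
E
```

```text
[ 23 119 254] [ 22 124 254] [ 24 115 255]
([290, 329], 592.4, -220.2, 111, 56, np.float32(172.9))
([318, 193], 443.5, -199.6, 110, 56, np.float32(5.3))
([186, 182], 443.7, -334.3, 110, 57, np.float32(176.3))
```

apply_moves:
  rows: [0.05, -0.15, -5, 0, 0, 0, -0.6, 0, 0, -5, 0, 0, 0, -0.6, 0, 0, -5, 0, 0, 0, -0.6, 0, 0, -5, 0, 0, 0, -0.6, 0, 0, -2, 0, 0, 0, -0.6]
  squeeze: 30

```text
clock: 15.3
ee_pos: [0.4403, -0.1973, -0.0028]
ee_rot: [[-0.996, -0.091, -0.006], [-0.091, 0.996, 0.005], [0.006, 0.006, -1.0]]
wrist_force: [-1.3, -0.2, 1.0]
finger_gap: 0.0683
grasp_force: 0.0
```

apply_moves:
  rows: [0, 0, 0, 0, 0, 0, -0.6, 0, 0, 0, 0, 0, 0, -0.2, 0, 0, 0, 0, 0, 0, 0, 0, 0, 0, 0, 0, 0, 0, 0, 0, 0, 0, 0, 0, 0]

```text
clock: 15.8
ee_pos: [0.4452, -0.2017, 0.0042]
ee_rot: [[-0.996, -0.089, 0.004], [-0.089, 0.996, -0.002], [-0.003, -0.003, -1.0]]
wrist_force: [-0.3, 2.5, 7.3]
finger_gap: 0.0427
grasp_force: 3.7
```

apply_moves:
  rows: [0, 0, 2, 0, 0, 0, 0, 0, 0, 4, 0, 0, 0, 0, 0, 0, 5, 0, 0, 0, 0, 0, 0, 5, 0, 0, 0, 0, 0, 0, 0, 0, 0, 0, 0]

```text
clock: 16.3
ee_pos: [0.448, -0.2045, 0.1711]
ee_rot: [[-0.996, -0.089, 0.014], [-0.09, 0.996, -0.011], [-0.013, -0.013, -1.0]]
wrist_force: [0.8, -1.0, 0.4]
finger_gap: 0.0422
grasp_force: 0.0
```

```bash
sed -i 's/(8,110,120),(23,255,255)/(8,90,120),(26,255,255)/' h.py; python3 - <<'E'
from h import *
s=st(); look('sheet',s["ee_pos"][2]+.004,300,90000)
E
```

```text
t16.3 tcp [ 448.  -204.5  171.1] yaw 185.14 tilt [ 0.0139 -0.0114] gap 42.2 F [ 0.8 -1.   0.4] g 0.0
t16.3 tcp [ 448.  -204.5  171.1] yaw 185.14 tilt [ 0.0139 -0.0114] gap 42.2 F [ 0.8 -1.   0.4] g 0.0
sheet ([295, 347], 475.1, -214.5, 51, 26, np.float32(173.1))
sheet ([329, 199], 408.3, -205.6, 50, 26, np.float32(5.1))
sheet ([174, 185], 408.3, -265.5, 50, 26, np.float32(176.3))
```

The fingers rode over the 6 mm sheet because the tips stand back at this opening. I'll retry about 4 mm lower after re-measuring.

apply_moves:
  rows: [-0.1, 0.1, 0, 0, 0, 0, -0.6, 0, 0, 0, 0, 0, 0, -0.6, 0, 0, 0, 0, 0, 0, -0.6, 0, 0, 0, 0, 0, 0, -0.6]

```text
clock: 16.75
ee_pos: [0.4418, -0.1994, 0.1606]
ee_rot: [[-0.996, -0.089, -0.002], [-0.089, 0.996, 0.001], [0.002, 0.002, -1.0]]
wrist_force: [-0.0, 0.1, 0.6]
finger_gap: 0.0681
grasp_force: 0.0
```

```bash
python3 - <<'E'
from h import *
look('sheet',.006,300,90000); look('sheet',.006,300,90000)
E
```

```text
t16.8 tcp [ 441.8 -199.4  160.6] yaw 185.12 tilt [-0.0018  0.0014] gap 68.1 F [-0.   0.1  0.6] g 0.0
sheet ([285, 357], 588.6, -219.9, 106, 57, np.float32(173.2))
sheet ([320, 211], 443.4, -201.0, 110, 57, np.float32(5.1))
sheet ([159, 197], 443.5, -334.4, 111, 57, np.float32(176.2))
t16.8 tcp [ 441.9 -199.5  160.9] yaw 185.12 tilt [-0.0014  0.0011] gap 68.5 F [0.5 0.4 0.5] g 0.0
sheet ([285, 357], 588.9, -219.9, 107, 57, np.float32(172.9))
sheet ([320, 210], 443.6, -200.9, 110, 57, np.float32(5.0))
sheet ([160, 196], 443.6, -334.4, 111, 57, np.float32(176.3))
```

apply_moves:
  rows: [0.15, -0.15, -5, 0, 0, 0, -0.6, 0, 0, -5, 0, 0, 0, -0.6, 0, 0, -4, 0, 0, 0, -0.6, 0, 0, -2, 0, 0, 0, -0.6, 0, 0, -0.4, 0, 0, 0, -0.6]
  squeeze: 30

```text
clock: 17.35
ee_pos: [0.4415, -0.1996, -0.0053]
ee_rot: [[-0.996, -0.089, -0.005], [-0.089, 0.996, 0.004], [0.005, 0.005, -1.0]]
wrist_force: [-0.9, -0.2, 0.6]
finger_gap: 0.0683
grasp_force: 0.0
```

apply_moves:
  rows: [0, 0, 0, 0, 0, 0, -0.6, 0, 0, 0, 0, 0, 0, -0.5, 0, 0, 0, 0, 0, 0, -0.2, 0, 0, 0, 0, 0, 0, -0.2, 0, 0, 0, 0, 0, 0, -0.2]

```text
clock: 17.85
ee_pos: [0.4453, -0.2024, -0.0]
ee_rot: [[-0.996, -0.089, 0.003], [-0.089, 0.996, -0.002], [-0.003, -0.003, -1.0]]
wrist_force: [-0.3, 0.4, 5.1]
finger_gap: 0.0545
grasp_force: 30.7
```

apply_moves:
  rows: [0, 0, 2, 0, 0, 0, -0.2, 0, 0, 5, 0, 0, 0, -0.2, 0, 0, 5, 0, 0, 0, -0.2, 0, 0, 5, 0, 0, 0, -0.2, 0, 4.6, 0, 0, 0, 0, -0.2]

```text
clock: 18.35
ee_pos: [0.4493, -0.1616, 0.178]
ee_rot: [[-0.996, -0.084, 0.016], [-0.084, 0.996, -0.013], [-0.015, -0.014, -1.0]]
wrist_force: [0.6, 0.6, -0.4]
finger_gap: 0.0541
grasp_force: 32.0
```

apply_moves:
  rows: [0, 4.6, 0, 0, 0, -3.8, -0.2, 0, 4.6, 0, 0, 0, -3.8, -0.2, 0, 4.6, 0, 0, 0, -3.7, -0.2, 0, 4.6, 0, 0, 0, 0, -0.2, 0, 4.6, 0, 0, 0, 0, -0.2]

```text
clock: 18.85
ee_pos: [0.4441, 0.0764, 0.1693]
ee_rot: [[-0.994, 0.108, 0.003], [0.108, 0.994, -0.0], [-0.003, 0.0, -1.0]]
wrist_force: [0.7, 0.3, -0.8]
finger_gap: 0.0536
grasp_force: 32.0
```

apply_moves:
  rows: [0, 4.6, 0, 0, 0, 0, -0.2, 0, 4.6, 0, 0, 0, 0, -0.2, 0.1, 4.6, 0, 0, 0, 0, -0.2, 0.1, 4.6, 0, 0, 0, 0, -0.2, 0, 4.1, 0, 0, 0, 0, -0.2]

```text
clock: 19.35
ee_pos: [0.446, 0.3022, 0.1693]
ee_rot: [[-0.994, 0.107, 0.003], [0.107, 0.994, 0.001], [-0.003, 0.001, -1.0]]
wrist_force: [0.3, -0.9, -1.2]
finger_gap: 0.0541
grasp_force: 32.0
```

apply_moves:
  rows: [0, 0, 0, 0, 0, 0, -0.2, 0, 0, 0, 0, 0, 0, -0.2, 0, 0, 0, 0, 0, 0, -0.2]

```text
clock: 19.65
ee_pos: [0.4461, 0.2989, 0.1684]
ee_rot: [[-0.994, 0.108, 0.001], [0.108, 0.994, -0.0], [-0.001, -0.0, -1.0]]
wrist_force: [0.4, 0.2, 0.0]
finger_gap: 0.0543
grasp_force: 32.0
```

```bash
cat >> h.py <<'E'
def held(kind,dz=.005,save=None):
    "near-edge centre + hint: object centre from near edge of held piece (110 long), in world"
    s=st(); c=cal("wrist"); im=grab("wrist",save); z=s["ee_pos"][2]+dz
    m=masks(im)[kind]
    k=[k for k in cv2.findContours(m,cv2.RETR_EXTERNAL,cv2.CHAIN_APPROX_NONE)[0] if cv2.pointPolygonTest(k,(320.,230.),False)>=0]
    if not k: print("none held"); return
    P=k[0].reshape(-1,2); 
    E=[]
    for x in range(265,380,5):
        q=P[abs(P[:,0]-x)<=1]; E.append([x,q[:,1].min()])
    E=np.array(E,float); a=np.polyfit(E[:,0],E[:,1],1)
    L=[];
    for y in range(int(np.median(E[:,1]))+12,250,6):
        q=P[abs(P[:,1]-y)<=1]; q=q[(q[:,0]>200)&(q[:,0]<440)]; L.append([(q[:,0].min()+q[:,0].max())/2,y])
    L=np.array(L,float); xm=np.median(L[:,0])
    e=ray(c,[[265,np.polyval(a,265)],[380,np.polyval(a,380)],[xm,np.polyval(a,xm)]],z)[:,:2]*1000
    v=e[1]-e[0]; n=np.array([-v[1],v[0]])/np.hypot(*v); n*=np.sign(n[0])
    print("edge",e[2].round(1),"centre",(e[2]+55*n).round(1),"yaw",np.degrees(np.arctan2(n[1],n[0])).round(2),"px",xm,a)
E
python3 -c "
from h import *
held('sheet',.006,'w8.png')"
```

```text
t19.6 tcp [446.1 298.9 168.4] yaw 173.78 tilt [ 0.0008 -0.0002] gap 54.3 F [0.4 0.2 0. ] g 32.0
edge [389.9 304.8] centre [444.6 298.9] yaw -6.21 px 322.0 [1.18388126e-16 1.58000000e+02]
```

apply_moves:
  rows: [0.05, 0.15, -3.5, 0, 0, 0, -0.2, 0, 0, -3.5, 0, 0, 0, -0.2, 0, 0, -2, 0, 0, 0, -0.2, 0, 0, 0, 0, 0, 0, -0.2, 0, 0, -1.5, 0, 0, 0, -0.2]

```text
clock: 20.2
ee_pos: [0.4488, 0.3012, 0.0651]
ee_rot: [[-0.994, 0.109, 0.005], [0.109, 0.994, 0.002], [-0.005, 0.002, -1.0]]
wrist_force: [0.2, 0.6, 1.1]
finger_gap: 0.0541
grasp_force: 32.1
```

apply_moves:
  rows: [0, 0, -1.5, 0, 0, 0, -0.2, 0, 0, -1.3, 0, 0, 0, -0.2, 0, 0, -0.7, 0, 0, 0, -0.2, 0, 0, 0, 0, 0, 0, -0.2, 0, 0, 0, 0, 0, 0, -0.2]

```text
clock: 20.7
ee_pos: [0.4465, 0.3013, 0.0277]
ee_rot: [[-0.994, 0.108, 0.0], [0.108, 0.994, 0.0], [-0.0, 0.0, -1.0]]
wrist_force: [0.7, -0.5, -0.5]
finger_gap: 0.0545
grasp_force: 39.6
```

apply_moves:
  rows: [0, 0, -0.1, 0, 0, 0, -0.2, 0, 0, 0, 0, 0, 0, -0.6, 0, 0, 0, 0, 0, 0, -0.6, 0, 0, 1, 0, 0, 0, -0.6, 0, 0, 3, 0, 0, 0, -0.6]

```text
clock: 21.2
ee_pos: [0.4439, 0.3002, 0.065]
ee_rot: [[-0.994, 0.108, -0.006], [0.108, 0.994, -0.002], [0.006, -0.003, -1.0]]
wrist_force: [-0.1, -0.2, 0.7]
finger_gap: 0.0684
grasp_force: 0.0
```

apply_moves:
  rows: [0, 0, 5, 0, 0, 0, -0.6, 0, 0, 5, 0, 0, 0, -0.6, 0, 0, 4, 0, 0, 0, -0.6, 0, 0, 0, 0, 0, 0, -0.6, 0, 0, 0, 0, 0, 0, -0.6]

```text
clock: 21.7
ee_pos: [0.447, 0.3015, 0.2086]
ee_rot: [[-0.994, 0.108, 0.003], [0.108, 0.994, 0.001], [-0.003, 0.002, -1.0]]
wrist_force: [0.9, 0.0, 0.2]
finger_gap: 0.0684
grasp_force: 0.0
```

```bash
python3 - <<'E'
from h import *
look('sheet',.034,300,90000,'w9.png'); look('sheet',.034,300,90000)
E
```

```text
t21.7 tcp [447.  301.5 208.6] yaw 173.82 tilt [0.0031 0.0012] gap 68.4 F [0.9 0.  0.2] g 0.0
sheet ([321, 201], 445.0, 301.0, 110, 57, np.float32(174.1))
t21.8 tcp [446.  301.1 206.7] yaw 173.82 tilt [-0.0003 -0.0001] gap 68.2 F [-0.2 -0.2  0.1] g 0.0
sheet ([322, 203], 445.0, 301.0, 111, 57, np.float32(174.1))
```

apply_moves:
  rows: [2.5, -4.3, 0, 0, 0, 3.6, -0.6, 2.5, -4.3, 0, 0, 0, 3.6, -0.6, 2.5, -4.3, 0, 0, 0, 3.5, -0.6, 2.5, -4.3, 0, 0, 0, 3.5, -0.6, 2.5, -4.4, 0, 0, 0, 0, -0.6]

```text
clock: 22.3
ee_pos: [0.5705, 0.084, 0.2047]
ee_rot: [[-0.99, -0.141, -0.004], [-0.141, 0.99, 0.0], [0.004, 0.001, -1.0]]
wrist_force: [0.6, 1.2, 1.3]
finger_gap: 0.0684
grasp_force: 0.0
```

apply_moves:
  rows: [2.5, -4.4, 0, 0, 0, 0, -0.6, 0, 0, 0, 0, 0, 0, -0.6, 0, 0, 0, 0, 0, 0, -0.6, 0, 0, 0, 0, 0, 0, -0.6]

```text
clock: 22.7
ee_pos: [0.5946, 0.0432, 0.2054]
ee_rot: [[-0.99, -0.14, -0.003], [-0.14, 0.99, 0.001], [0.003, 0.001, -1.0]]
wrist_force: [0.4, -0.8, -0.5]
finger_gap: 0.0685
grasp_force: 0.0
```

```bash
python3 - <<'E'
from h import *
look('grey',.008,2000,90000)
look('grey',.008,400,1200,None,'top')
look('sheet',.006,400,1200,None,'top')
E
```

```text
t22.7 tcp [594.6  43.2 205.4] yaw 188.06 tilt [-0.0029  0.0008] gap 68.5 F [ 0.4 -0.8 -0.5] g 0.0
grey ([320, 204], 598.4, 41.5, 111, 57, np.float32(8.0))
grey ([605, 139], 503.9, 299.0, 200, 55, np.float32(5.1))
grey ([526, 85], 462.2, 215.4, 124, 89, np.float32(173.8))
t22.8 tcp [594.7  43.6 205.8] yaw 188.1 tilt [-0.0021  0.0006] gap 68.4 F [-0.3 -1.5 -0.7] g 0.0
grey ([626, 397], 115.2, -776.6, 121, 70, np.float32(176.7))
grey ([626, 355], 215.7, -782.3, 75, 70, np.float32(176.4))
grey ([625, 322], 299.1, -785.1, 76, 72, np.float32(86.4))
grey ([188, 287], 386.6, 289.1, 144, 53, np.float32(83.6))
grey ([625, 289], 384.0, -789.5, 84, 73, np.float32(89.8))
grey ([64, 301], 361.0, 583.5, 169, 131, np.float32(2.0))
grey ([631, 254], 469.8, -813.9, 82, 43, np.float32(175.8))
grey ([630, 220], 555.5, -818.9, 83, 53, np.float32(0.2))
grey ([439, 197], 609.5, -325.4, 110, 56, np.float32(6.0))
grey ([629, 187], 644.4, -821.0, 95, 57, np.float32(175.4))
t22.8 tcp [594.9  43.6 206.2] yaw 188.12 tilt [-0.0014  0.0004] gap 68.2 F [-0.3  0.9  0.2] g 0.0
sheet ([444, 264], 442.3, -334.4, 111, 57, np.float32(176.1))
sheet ([183, 260], 445.6, 307.3, 112, 58, np.float32(174.1))
sheet ([397, 204], 591.7, -220.4, 110, 58, np.float32(173.0))
sheet ([361, 144], 745.9, -130.2, 173, 24, np.float32(90.7))
sheet ([185, 100], 858.5, 320.9, 191, 24, np.float32(90.3))
```

apply_moves:
  rows: [0.3, -0.2, -5, 0, 0, 0, -0.6, 0, 0, -5, 0, 0, 0, -0.6, 0, 0, -5, 0, 0, 0, -0.6, 0, 0, -4, 0, 0, 0, -0.6, 0, 0, -1.8, 0, 0, 0, -0.6]
  squeeze: 70

```text
clock: 23.35
ee_pos: [0.5948, 0.0418, -0.0057]
ee_rot: [[-0.99, -0.141, -0.008], [-0.141, 0.99, 0.001], [0.007, 0.002, -1.0]]
wrist_force: [0.6, 0.3, 0.6]
finger_gap: 0.0687
grasp_force: 0.0
```

apply_moves:
  rows: [0, 0, 0, 0, 0, 0, -0.6, 0, 0, 0, 0, 0, 0, -0.5, 0, 0, 0, 0, 0, 0, -0.1, 0, 0, 0, 0, 0, 0, -0.1, 0, 0, 0, 0, 0, 0, -0.1]

```text
clock: 23.85
ee_pos: [0.6001, 0.0408, 0.0017]
ee_rot: [[-0.99, -0.14, 0.003], [-0.14, 0.99, 0.0], [-0.003, -0.0, -1.0]]
wrist_force: [-2.5, 1.4, 5.0]
finger_gap: 0.0526
grasp_force: 72.0
```

apply_moves:
  rows: [0, 0, 2, 0, 0, 0, -0.1, 0, 0, 4, 0, 0, 0, -0.1, 0, 0, 5, 0, 0, 0, -0.1, 0, 0, 5, 0, 0, 0, -0.1, 0, 0, 2, 0, 0, 0, -0.1]

```text
clock: 24.35
ee_pos: [0.6016, 0.0401, 0.1866]
ee_rot: [[-0.99, -0.14, 0.011], [-0.14, 0.99, -0.002], [-0.011, -0.003, -1.0]]
wrist_force: [1.7, 0.7, -3.3]
finger_gap: 0.052
grasp_force: 74.8
```

apply_moves:
  rows: [-2.5, 4.3, 0, 0, 0, -3.6, -0.1, -2.5, 4.3, 0, 0, 0, -3.6, -0.1, -2.5, 4.3, 0, 0, 0, -3.6, -0.1, -2.5, 4.3, 0, 0, 0, -3.5, -0.1, -2.6, 4.4, 0, 0, 0, 0, -0.1]

```text
clock: 24.85
ee_pos: [0.4718, 0.2568, 0.1799]
ee_rot: [[-0.994, 0.111, 0.001], [0.111, 0.994, 0.0], [-0.001, 0.001, -1.0]]
wrist_force: [0.3, 0.4, -3.6]
finger_gap: 0.0523
grasp_force: 74.8
```

apply_moves:
  rows: [-2.6, 4.4, 0, 0, 0, 0, -0.1, 0, 0, 0, 0, 0, 0, -0.1, 0, 0, 0, 0, 0, 0, -0.1, 0, 0, 0, 0, 0, 0, -0.1, 0, 0, 0, 0, 0, 0, -0.1]

```text
clock: 25.35
ee_pos: [0.4486, 0.2973, 0.1792]
ee_rot: [[-0.994, 0.111, 0.0], [0.111, 0.994, -0.0], [-0.0, -0.0, -1.0]]
wrist_force: [-0.0, 0.3, -3.4]
finger_gap: 0.0523
grasp_force: 74.9
```

```bash
python3 -c "
from h import *
held('grey',.004,'w10.png')
held('grey',.007)"
```

```text
t25.4 tcp [448.6 297.3 179.2] yaw 173.62 tilt [ 0.0004 -0.0001] gap 52.3 F [-0.   0.3 -3.4] g 74.9
edge [373.2 299.5] centre [427.9 293.4] yaw -6.38 px 305.5 [5.0139787e-17 1.0500000e+02]
t25.4 tcp [448.6 297.3 179.1] yaw 173.6 tilt [ 0.0002 -0.0001] gap 52.3 F [-0.9 -0.2 -4.1] g 74.9
edge [373.4 299.6] centre [428.1 293.5] yaw -6.39 px 305.5 [5.0139787e-17 1.0500000e+02]
```

View pics/w10.png

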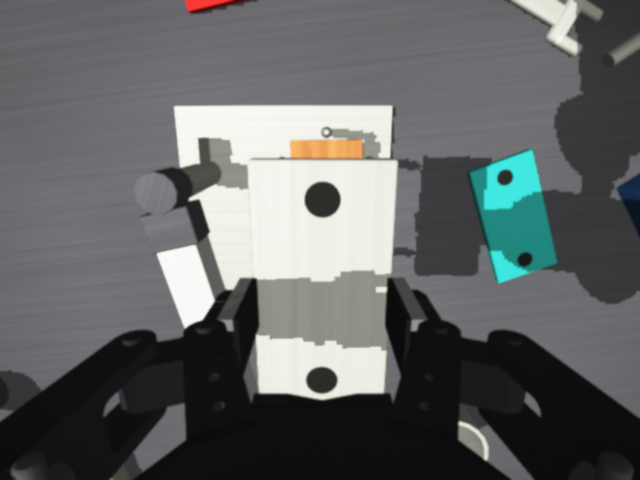

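The held plate edge is at (322,158), with the stack sheet visible behind it at (327,148) and the stake tip at (326,131). I'm shifting by -2 mm in x and +3 mm in y, then lowering.

apply_moves:
  rows: [-0.2, 0.3, -3.5, 0, 0, 0.2, -0.1, 0, 0, -3.5, 0, 0, 0, -0.1, 0, 0, -2, 0, 0, 0, -0.1, 0, 0, 0, 0, 0, 0, -0.1, 0, 0, -1.5, 0, 0, 0, -0.1]

```text
clock: 25.95
ee_pos: [0.4485, 0.3018, 0.0762]
ee_rot: [[-0.994, 0.107, 0.005], [0.107, 0.994, 0.002], [-0.005, 0.003, -1.0]]
wrist_force: [1.5, 0.5, -3.2]
finger_gap: 0.0522
grasp_force: 75.1
```

apply_moves:
  rows: [0, 0, -1.5, 0, 0, 0, -0.1, 0, 0, -1.5, 0, 0, 0, -0.1, 0, 0, -0.8, 0, 0, 0, -0.1, 0, 0, 0, 0, 0, 0, -0.1, 0, 0, 0, 0, 0, 0, -0.1]

```text
clock: 26.45
ee_pos: [0.4461, 0.3015, 0.0359]
ee_rot: [[-0.994, 0.106, 0.0], [0.106, 0.994, 0.0], [-0.0, 0.0, -1.0]]
wrist_force: [-0.0, 0.5, -2.9]
finger_gap: 0.0522
grasp_force: 75.1
```

apply_moves:
  rows: [0, 0, -0.15, 0, 0, 0, -0.1, 0, 0, 0, 0, 0, 0, -0.1]

```text
clock: 26.65
ee_pos: [0.4462, 0.3015, 0.0357]
ee_rot: [[-0.994, 0.106, 0.0], [0.106, 0.994, -0.0], [-0.0, -0.0, -1.0]]
wrist_force: [-4.6, -2.0, 7.3]
finger_gap: 0.0525
grasp_force: 77.2
```

apply_moves:
  rows: [0, 0, 0.05, 0, 0, 0, -0.6, 0, 0, 0, 0, 0, 0, -0.6, 0, 0, 0, 0, 0, 0, -0.6, 0, 0, 1, 0, 0, 0, -0.6, 0, 0, 3, 0, 0, 0, -0.6]

```text
clock: 27.15
ee_pos: [0.4435, 0.3004, 0.0731]
ee_rot: [[-0.994, 0.106, -0.006], [0.106, 0.994, -0.002], [0.006, -0.003, -1.0]]
wrist_force: [-0.6, -0.2, -0.7]
finger_gap: 0.0685
grasp_force: 0.0
```

apply_moves:
  rows: [0, 0, 5, 0, 0, 0, -0.6, 0, 0, 5, 0, 0, 0, -0.6, 0, 0, 3, 0, 0, 0, -0.6, 0, 0, 0, 0, 0, 0, -0.6, 0, 0, 0, 0, 0, 0, -0.6]

```text
clock: 27.65
ee_pos: [0.4463, 0.3015, 0.206]
ee_rot: [[-0.994, 0.106, 0.002], [0.106, 0.994, 0.001], [-0.002, 0.001, -1.0]]
wrist_force: [-0.2, 0.2, -0.0]
finger_gap: 0.0682
grasp_force: 0.0
```

```bash
python3 - <<'E'
from h import *
s=st(); im=grab("wrist","w11.png"); c=cal("wrist")
# hole marks on plate: dark round blobs
g=cv2.cvtColor(im,cv2.COLOR_RGB2GRAY); m=cv2.inRange(g,0,60)
for k in cv2.findContours(m,cv2.RETR_LIST,cv2.CHAIN_APPROX_NONE)[0]:
    a=cv2.contourArea(k)
    if 60<a<600:
        p=k.reshape(-1,2).mean(0); print(p,a,ray(c,[p],.042)*1000)
look('grey',.008,400,1200,None,'top')
look('sheet',.006,400,1200,None,'top')
E
```

```text
t27.6 tcp [446.3 301.5 206. ] yaw 173.92 tilt [0.0019 0.0007] gap 68.2 F [-0.2  0.2 -0. ] g 0.0
[565.27027027 414.24324324] 104.5 [[683.10231622 526.09712496  42.        ]]
[ 78.26315789 414.        ] 111.0 [[630.34487875  30.27049918  42.        ]]
[310.0375 308.8875] 78.0 [[536.02898372 280.27415958  42.        ]]
[321.43333333 252.93333333] 88.0 [[483.12571229 296.45109973  42.        ]]
[505.53571429 252.57142857] 80.0 [[500.09999046 458.32142475  42.        ]]
[446.60294118 223.70098039] 474.0 [[468.13407671 406.54511765  42.        ]]
[486.03333333 177.03333333] 87.0 [[431.26080589 440.14830712  42.        ]]
[321.71428571 160.88571429] 116.5 [[403.81117738 305.13601301  42.        ]]
[254.5         11.47787611] 224.0 [[288.55529876 266.84909583  42.        ]]
t27.7 tcp [445.4 301.1 204.4] yaw 173.92 tilt [-0.001  -0.0004] gap 68.4 F [ 0.1  0.2 -0.6] g 0.0
grey ([626, 397], 115.2, -776.6, 121, 70, np.float32(176.7))
grey ([626, 355], 215.7, -782.3, 75, 70, np.float32(176.4))
grey ([625, 322], 299.8, -785.0, 76, 73, np.float32(86.1))
grey ([625, 289], 384.0, -789.5, 84, 73, np.float32(89.8))
grey ([631, 254], 469.6, -814.9, 79, 46, np.float32(179.8))
grey ([630, 220], 555.4, -819.0, 83, 53, np.float32(0.6))
grey ([439, 197], 609.5, -325.4, 110, 56, np.float32(6.0))
grey ([629, 187], 643.1, -820.9, 97, 57, np.float32(175.4))
grey ([151, 166], 683.5, 398.1, 81, 80, np.float32(90.4))
t27.8 tcp [444.9 301.  203.5] yaw 173.92 tilt [-0.0026 -0.001 ] gap 68.2 F [-0.2 -0.3 -0.1] g 0.0
sheet ([444, 264], 442.3, -334.4, 111, 57, np.float32(176.1))
sheet ([397, 204], 591.7, -220.4, 110, 58, np.float32(173.0))
sheet ([349, 144], 745.5, -99.8, 234, 24, np.float32(90.7))
sheet ([185, 100], 858.5, 320.9, 191, 24, np.float32(90.3))
```

apply_moves:
  rows: [1.2, -4.3, 0, 0, 0, -0.7, -0.6, 1.2, -4.3, 0, 0, 0, 0, -0.6, 1.2, -4.3, 0, 0, 0, 0, -0.6, 1.2, -4.3, 0, 0, 0, 0, -0.6, 1.2, -4.3, 0, 0, 0, 0, -0.6]

```text
clock: 28.3
ee_pos: [0.5051, 0.0847, 0.2034]
ee_rot: [[-0.993, 0.118, -0.003], [0.118, 0.993, 0.0], [0.003, -0.0, -1.0]]
wrist_force: [1.0, 0.2, -0.4]
finger_gap: 0.0686
grasp_force: 0.0
```

apply_moves:
  rows: [1.2, -4.3, 0, 0, 0, 0, -0.6, 1.2, -4.3, 0, 0, 0, 0, -0.6, 1.2, -4.4, 0, 0, 0, 0, -0.6, 1.2, -4.4, 0, 0, 0, 0, -0.6, 1.2, -4.4, 0, 0, 0, 0, -0.6]

```text
clock: 28.8
ee_pos: [0.5652, -0.1332, 0.2031]
ee_rot: [[-0.993, 0.118, -0.003], [0.118, 0.993, 0.001], [0.003, 0.001, -1.0]]
wrist_force: [0.1, 0.3, 0.5]
finger_gap: 0.0678
grasp_force: 0.0
```

apply_moves:
  rows: [1.3, -4.4, 0, 0, 0, 0, -0.6, 1.3, -4.4, 0, 0, 0, 0, -0.6, 0, 0, 0, 0, 0, 0, -0.6, 0, 0, 0, 0, 0, 0, -0.6, 0, 0, 0, 0, 0, 0, -0.6]

```text
clock: 29.3
ee_pos: [0.5913, -0.2183, 0.2038]
ee_rot: [[-0.993, 0.117, -0.002], [0.117, 0.993, 0.002], [0.002, 0.001, -1.0]]
wrist_force: [-0.3, -0.1, 0.8]
finger_gap: 0.0684
grasp_force: 0.0
```

```bash
python3 - <<'E'
from h import *
look('sheet',.006,300,90000)
E
```

```text
t29.3 tcp [ 591.3 -218.3  203.8] yaw 173.27 tilt [-0.002   0.0016] gap 68.4 F [-0.3 -0.1  0.8] g 0.0
sheet ([377, 346], 751.0, -177.4, 77, 28, np.float32(91.3))
sheet ([526, 328], 748.0, -25.1, 109, 27, np.float32(90.4))
sheet ([319, 202], 593.0, -220.6, 111, 57, np.float32(173.1))
sheet ([167, 58], 451.1, -335.2, 97, 57, np.float32(176.2))
```

apply_moves:
  rows: [0.1, -0.2, -5, 0, 0, 0, -0.6, 0, 0, -5, 0, 0, 0, -0.6, 0, 0, -5, 0, 0, 0, -0.6, 0, 0, -4, 0, 0, 0, -0.6, 0, 0, -1.7, 0, 0, 0, -0.6]
  squeeze: 30

```text
clock: 29.85
ee_pos: [0.5897, -0.2183, -0.0066]
ee_rot: [[-0.993, 0.116, -0.007], [0.116, 0.993, 0.004], [0.007, 0.003, -1.0]]
wrist_force: [-0.1, 0.9, -0.4]
finger_gap: 0.0684
grasp_force: 0.0
```

apply_moves:
  rows: [0, 0, 0, 0, 0, 0, -0.6, 0, 0, 0, 0, 0, 0, -0.5, 0, 0, 0, 0, 0, 0, -0.2, 0, 0, 0, 0, 0, 0, -0.2, 0, 0, 0, 0, 0, 0, -0.2]

```text
clock: 30.35
ee_pos: [0.5945, -0.2222, 0.0006]
ee_rot: [[-0.993, 0.118, 0.003], [0.118, 0.993, -0.002], [-0.004, -0.001, -1.0]]
wrist_force: [-1.7, 2.4, 6.9]
finger_gap: 0.0536
grasp_force: 31.3
```

apply_moves:
  rows: [0, 0, 2, 0, 0, 0, -0.2, 0, 0, 4, 0, 0, 0, -0.2, 0, 0, 5, 0, 0, 0, -0.2, 0, 0, 5, 0, 0, 0, -0.2, 0, 0, 2, 0, 0, 0, -0.2]

```text
clock: 30.85
ee_pos: [0.5956, -0.2233, 0.1858]
ee_rot: [[-0.993, 0.118, 0.01], [0.118, 0.993, -0.006], [-0.01, -0.005, -1.0]]
wrist_force: [1.1, -0.9, -0.2]
finger_gap: 0.0537
grasp_force: 31.7
```

apply_moves:
  rows: [-1.2, 4.3, 0, 0, 0, 0.5, -0.2, -1.2, 4.3, 0, 0, 0, 0, -0.2, -1.2, 4.3, 0, 0, 0, 0, -0.2, -1.2, 4.3, 0, 0, 0, 0, -0.2, -1.2, 4.3, 0, 0, 0, 0, -0.2]

```text
clock: 31.35
ee_pos: [0.5324, -0.0052, 0.179]
ee_rot: [[-0.994, 0.11, 0.002], [0.11, 0.994, -0.0], [-0.002, -0.0, -1.0]]
wrist_force: [0.8, 0.3, 0.2]
finger_gap: 0.0537
grasp_force: 31.8
```

apply_moves:
  rows: [-1.2, 4.4, 0, 0, 0, 0, -0.2, -1.2, 4.4, 0, 0, 0, 0, -0.2, -1.2, 4.4, 0, 0, 0, 0, -0.2, -1.2, 4.4, 0, 0, 0, 0, -0.2, -1.2, 4.4, 0, 0, 0, 0, -0.2]

```text
clock: 31.85
ee_pos: [0.4724, 0.215, 0.1791]
ee_rot: [[-0.994, 0.11, 0.002], [0.11, 0.994, 0.0], [-0.002, 0.001, -1.0]]
wrist_force: [1.4, 1.0, 0.1]
finger_gap: 0.054
grasp_force: 31.8
```

apply_moves:
  rows: [-1.3, 4.4, 0, 0, 0, 0, -0.2, -1.3, 4.4, 0, 0, 0, 0, -0.2, 0, 0, 0, 0, 0, 0, -0.2, 0, 0, 0, 0, 0, 0, -0.2, 0, 0, 0, 0, 0, 0, -0.2]

```text
clock: 32.35
ee_pos: [0.4473, 0.3006, 0.1784]
ee_rot: [[-0.994, 0.11, 0.001], [0.11, 0.994, -0.0], [-0.001, -0.0, -1.0]]
wrist_force: [-0.2, 0.2, -1.0]
finger_gap: 0.0538
grasp_force: 31.8
```

```bash
python3 -c "
from h import *
held('sheet',.006)"
```

```text
t32.4 tcp [447.3 300.6 178.4] yaw 173.68 tilt [ 0.0008 -0.0002] gap 53.8 F [-0.2  0.2 -1. ] g 31.8
edge [391.1 306.6] centre [445.8 300.6] yaw -6.3 px 322.0 [-1.97628458e-04  1.58019763e+02]
```

apply_moves:
  rows: [-0.1, 0, -3.5, 0, 0, 0, -0.2, 0, 0, -3.5, 0, 0, 0, -0.2, 0, 0, -2, 0, 0, 0, -0.2, 0, 0, 0, 0, 0, 0, -0.2, 0, 0, -1.5, 0, 0, 0, -0.2]

```text
clock: 32.9
ee_pos: [0.4485, 0.3014, 0.0752]
ee_rot: [[-0.994, 0.111, 0.005], [0.111, 0.994, 0.002], [-0.005, 0.002, -1.0]]
wrist_force: [1.9, -0.4, 0.7]
finger_gap: 0.0533
grasp_force: 31.8
```

apply_moves:
  rows: [0, 0, -1.5, 0, 0, 0, -0.2, 0, 0, -1, 0, 0, 0, -0.2, 0, 0, -0.5, 0, 0, 0, -0.2, 0, 0, 0, 0, 0, 0, -0.2, 0, 0, 0, 0, 0, 0, -0.2]

```text
clock: 33.4
ee_pos: [0.4462, 0.3015, 0.0432]
ee_rot: [[-0.994, 0.109, 0.001], [0.109, 0.994, 0.0], [-0.001, 0.0, -1.0]]
wrist_force: [0.1, 0.7, 0.2]
finger_gap: 0.0537
grasp_force: 31.8
```

apply_moves:
  rows: [0, 0, -0.1, 0, 0, 0, -0.2, 0, 0, 0, 0, 0, 0, -0.2]

```text
clock: 33.6
ee_pos: [0.4463, 0.3015, 0.0427]
ee_rot: [[-0.994, 0.109, 0.001], [0.109, 0.994, 0.0], [-0.001, 0.0, -1.0]]
wrist_force: [-1.7, -0.8, 4.0]
finger_gap: 0.0536
grasp_force: 32.8
```

apply_moves:
  rows: [0, 0, 0.05, 0, 0, 0, -0.6, 0, 0, 0, 0, 0, 0, -0.6, 0, 0, 0, 0, 0, 0, -0.6, 0, 0, 1, 0, 0, 0, -0.6, 0, 0, 3, 0, 0, 0, -0.6]

```text
clock: 34.1
ee_pos: [0.4434, 0.3003, 0.0805]
ee_rot: [[-0.994, 0.109, -0.006], [0.109, 0.994, -0.002], [0.006, -0.003, -1.0]]
wrist_force: [-0.4, 0.8, -0.5]
finger_gap: 0.0682
grasp_force: 0.0
```

apply_moves:
  rows: [0, 0, 5, 0, 0, 0, -0.6, 0, 0, 5, 0, 0, 0, -0.6, 0, 0, 2, 0, 0, 0, -0.6, 0, 0, 0, 0, 0, 0, -0.6, 0, 0, 0, 0, 0, 0, -0.6]

```text
clock: 34.6
ee_pos: [0.4458, 0.3013, 0.2027]
ee_rot: [[-0.994, 0.109, 0.0], [0.109, 0.994, 0.0], [-0.0, 0.0, -1.0]]
wrist_force: [-0.9, -0.2, -0.9]
finger_gap: 0.0683
grasp_force: 0.0
```

```bash
python3 - <<'E'
from h import *
look('sheet',.048,300,90000)
look('grey',.008,400,1200,None,'top')
look('sheet',.006,400,1200,None,'top')
E
```

```text
t34.6 tcp [445.8 301.3 202.7] yaw 173.72 tilt [0.0004 0.0001] gap 68.3 F [-0.9 -0.2 -0.9] g 0.0
sheet ([322, 207], 444.7, 301.1, 110, 57, np.float32(173.7))
t34.6 tcp [445.  301.  201.3] yaw 173.72 tilt [-0.002  -0.0008] gap 68.8 F [-0.5  0.1 -0.8] g 0.0
grey ([626, 398], 115.2, -776.6, 121, 70, np.float32(176.7))
grey ([626, 355], 215.7, -782.3, 75, 70, np.float32(176.4))
grey ([625, 322], 299.8, -785.0, 76, 73, np.float32(86.1))
grey ([625, 289], 384.0, -789.5, 84, 73, np.float32(89.8))
grey ([631, 254], 469.6, -815.0, 79, 47, np.float32(0.1))
grey ([630, 220], 557.0, -816.7, 89, 51, np.float32(175.6))
grey ([439, 197], 609.5, -325.4, 110, 56, np.float32(6.0))
grey ([629, 187], 643.1, -820.9, 97, 57, np.float32(175.4))
grey ([151, 166], 683.5, 398.1, 81, 80, np.float32(90.4))
t34.7 tcp [444.7 300.9 200.7] yaw 173.72 tilt [-0.0032 -0.0012] gap 68.1 F [-0.6  0.2 -0.6] g 0.0
sheet ([444, 264], 442.3, -334.4, 111, 57, np.float32(176.1))
sheet ([184, 259], 446.2, 309.5, 114, 62, np.float32(173.3))
sheet ([349, 144], 745.5, -99.8, 234, 24, np.float32(90.7))
sheet ([185, 100], 858.5, 320.8, 191, 24, np.float32(90.3))
```

apply_moves:
  rows: [1.2, -4.5, 0, 0, 0, 4.1, -0.6, 1.2, -4.5, 0, 0, 0, 4.1, -0.6, 1.2, -4.5, 0, 0, 0, 4, -0.6, 1.2, -4.5, 0, 0, 0, 0, -0.6, 1.2, -4.5, 0, 0, 0, 0, -0.6]

```text
clock: 35.25
ee_pos: [0.5052, 0.0746, 0.201]
ee_rot: [[-0.995, -0.103, -0.003], [-0.103, 0.995, 0.0], [0.003, 0.001, -1.0]]
wrist_force: [1.4, -0.3, 0.3]
finger_gap: 0.0684
grasp_force: 0.0
```

apply_moves:
  rows: [1.2, -4.5, 0, 0, 0, 0, -0.6, 1.2, -4.5, 0, 0, 0, 0, -0.6, 1.2, -4.5, 0, 0, 0, 0, -0.6, 1.2, -4.5, 0, 0, 0, 0, -0.6, 1.2, -4.5, 0, 0, 0, 0, -0.6]

```text
clock: 35.75
ee_pos: [0.5652, -0.1502, 0.2007]
ee_rot: [[-0.995, -0.103, -0.003], [-0.103, 0.995, 0.001], [0.002, 0.002, -1.0]]
wrist_force: [0.6, -0.3, -0.0]
finger_gap: 0.0682
grasp_force: 0.0
```

apply_moves:
  rows: [1.1, -4.5, 0, 0, 0, 0, -0.6, 1.1, -4.5, 0, 0, 0, 0, -0.6, 1.1, -4.5, 0, 0, 0, 0, -0.6, 1.1, -4.3, 0, 0, 0, 0, -0.6, 0, 0, 0, 0, 0, 0, -0.6]

```text
clock: 36.25
ee_pos: [0.6087, -0.3317, 0.1991]
ee_rot: [[-0.995, -0.098, -0.003], [-0.098, 0.995, 0.001], [0.003, 0.001, -1.0]]
wrist_force: [-0.5, 0.4, -0.9]
finger_gap: 0.0685
grasp_force: 0.0
```

apply_moves:
  rows: [0, 0, 0, 0, 0, 0, -0.6, 0, 0, 0, 0, 0, 0, -0.6, 0, 0, 0, 0, 0, 0, -0.6]

```text
clock: 36.55
ee_pos: [0.6099, -0.3251, 0.2023]
ee_rot: [[-0.995, -0.105, -0.001], [-0.105, 0.995, 0.001], [0.0, 0.001, -1.0]]
wrist_force: [-0.6, 0.5, 0.4]
finger_gap: 0.0681
grasp_force: 0.0
```

```bash
python3 - <<'E'
from h import *
look('grey',.008,2000,90000)
E
```

```text
t36.5 tcp [ 609.9 -325.1  202.3] yaw 186.01 tilt [-0.0006  0.0007] gap 68.1 F [-0.6  0.5  0.4] g 0.0
grey ([186, 287], 709.4, -455.5, 73, 44, np.float32(137.5))
grey ([321, 200], 610.6, -326.2, 111, 57, np.float32(6.0))
grey ([183, 111], 543.7, -454.2, 109, 57, np.float32(102.5))
```

apply_moves:
  rows: [0.05, -0.1, -5, 0, 0, 0, -0.6, 0, 0, -5, 0, 0, 0, -0.6, 0, 0, -5, 0, 0, 0, -0.6, 0, 0, -3.7, 0, 0, 0, -0.6, 0, 0, -1.7, 0, 0, 0, -0.6]
  squeeze: 70

```text
clock: 37.1
ee_pos: [0.6079, -0.3247, -0.006]
ee_rot: [[-0.995, -0.104, -0.006], [-0.104, 0.995, 0.005], [0.005, 0.005, -1.0]]
wrist_force: [-0.6, 0.5, -0.7]
finger_gap: 0.0687
grasp_force: 0.0
```

apply_moves:
  rows: [0, 0, 0, 0, 0, 0, -0.6, 0, 0, 0, 0, 0, 0, -0.5, 0, 0, 0, 0, 0, 0, -0.1, 0, 0, 0, 0, 0, 0, -0.1, 0, 0, 0, 0, 0, 0, -0.1]

```text
clock: 37.6
ee_pos: [0.6123, -0.3283, 0.0027]
ee_rot: [[-0.995, -0.103, 0.004], [-0.103, 0.995, -0.002], [-0.004, -0.002, -1.0]]
wrist_force: [-2.4, 2.7, 6.8]
finger_gap: 0.0518
grasp_force: 71.5
```

apply_moves:
  rows: [0, 0, 2, 0, 0, 0, -0.1, 0, 0, 4, 0, 0, 0, -0.1, 0, 0, 5, 0, 0, 0, -0.1, 0, 0, 5, 0, 0, 0, -0.1, 0, 0, 2, 0, 0, 0, -0.1]

```text
clock: 38.1
ee_pos: [0.6129, -0.3297, 0.1882]
ee_rot: [[-0.995, -0.103, 0.01], [-0.103, 0.995, -0.008], [-0.009, -0.009, -1.0]]
wrist_force: [0.7, -0.5, -3.3]
finger_gap: 0.0515
grasp_force: 74.3
```

apply_moves:
  rows: [-1.2, 4.5, 0, 0, 0, -4.1, -0.1, -1.2, 4.5, 0, 0, 0, -4.1, -0.1, -1.2, 4.5, 0, 0, 0, -4, -0.1, -1.2, 4.5, 0, 0, 0, 0, -0.1, -1.2, 4.5, 0, 0, 0, 0, -0.1]

```text
clock: 38.6
ee_pos: [0.5497, -0.1012, 0.1803]
ee_rot: [[-0.994, 0.11, 0.002], [0.11, 0.994, -0.001], [-0.002, -0.001, -1.0]]
wrist_force: [1.0, 0.5, -4.4]
finger_gap: 0.0515
grasp_force: 74.2
```

apply_moves:
  rows: [-1.2, 4.5, 0, 0, 0, 0, -0.1, -1.2, 4.5, 0, 0, 0, 0, -0.1, -1.2, 4.5, 0, 0, 0, 0, -0.1, -1.2, 4.5, 0, 0, 0, 0, -0.1, -1.2, 4.5, 0, 0, 0, 0, -0.1]

```text
clock: 39.1
ee_pos: [0.4898, 0.1239, 0.1804]
ee_rot: [[-0.994, 0.11, 0.003], [0.11, 0.994, -0.0], [-0.003, 0.0, -1.0]]
wrist_force: [0.3, 0.6, -4.4]
finger_gap: 0.0513
grasp_force: 74.2
```

apply_moves:
  rows: [-1.1, 4.5, 0, 0, 0, 0, -0.1, -1.1, 4.5, 0, 0, 0, 0, -0.1, -1.1, 4.5, 0, 0, 0, 0, -0.1, -1.1, 4.3, 0, 0, 0, 0, -0.1, 0, 0, 0, 0, 0, 0, -0.1]

```text
clock: 39.6
ee_pos: [0.4445, 0.305, 0.1804]
ee_rot: [[-0.995, 0.104, 0.002], [0.104, 0.995, 0.003], [-0.001, 0.003, -1.0]]
wrist_force: [-0.1, -0.9, -3.8]
finger_gap: 0.0512
grasp_force: 74.3
```

apply_moves:
  rows: [0, 0, 0, 0, 0, 0, -0.1, 0, 0, 0, 0, 0, 0, -0.1, 0, 0, 0, 0, 0, 0, -0.1]

```text
clock: 39.9
ee_pos: [0.4469, 0.2992, 0.179]
ee_rot: [[-0.994, 0.111, 0.001], [0.111, 0.994, -0.0], [-0.001, -0.0, -1.0]]
wrist_force: [-0.4, -0.7, -4.0]
finger_gap: 0.0519
grasp_force: 74.3
```

```bash
python3 - <<'E'
from h import *
s=st(); c=cal("wrist"); im=grab("wrist","w12.png")
g=cv2.cvtColor(im,cv2.COLOR_RGB2GRAY); m=cv2.inRange(g,0,60)
for k in cv2.findContours(m,cv2.RETR_LIST,cv2.CHAIN_APPROX_NONE)[0]:
    a=cv2.contourArea(k); p=k.reshape(-1,2).mean(0)
    if 300<a<2500 and 270<p[0]<370: print(p,a,ray(c,[p],s["ee_pos"][2]+.005)*1000)
E
```

```text
t39.9 tcp [446.9 299.2 179. ] yaw 173.62 tilt [ 0.0006 -0.0001] gap 51.9 F [-0.4 -0.7 -4. ] g 74.3
[321.63380282 378.18309859] 482.5 [[485.67373902 294.57545217 184.02225422]]
[321.97777778 198.57777778] 789.0 [[405.94273905 303.61843832 184.02225422]]
```

apply_moves:
  rows: [-0.1, 0.15, -3.5, 0, 0, 0.2, -0.1, 0, 0, -3.5, 0, 0, 0, -0.1, 0, 0, -1.5, 0, 0, 0, -0.1, 0, 0, 0, 0, 0, 0, -0.1, 0, 0, -1.5, 0, 0, 0, -0.1]

```text
clock: 40.45
ee_pos: [0.4485, 0.3027, 0.0814]
ee_rot: [[-0.994, 0.107, 0.007], [0.107, 0.994, 0.003], [-0.006, 0.003, -1.0]]
wrist_force: [1.1, 0.4, -3.8]
finger_gap: 0.0515
grasp_force: 74.8
```

apply_moves:
  rows: [0, 0, -1.5, 0, 0, 0, -0.1, 0, 0, -0.9, 0, 0, 0, -0.1, 0, 0, -0.4, 0, 0, 0, -0.1, 0, 0, 0, 0, 0, 0, -0.1, 0, 0, 0, 0, 0, 0, -0.1]

```text
clock: 40.95
ee_pos: [0.4456, 0.302, 0.0509]
ee_rot: [[-0.994, 0.106, 0.001], [0.106, 0.994, 0.0], [-0.001, 0.0, -1.0]]
wrist_force: [-0.1, -0.5, -0.7]
finger_gap: 0.0514
grasp_force: 75.8
```

apply_moves:
  rows: [0, 0, -0.1, 0, 0, 0, -0.1, 0, 0, 0, 0, 0, 0, -0.1]

```text
clock: 41.15
ee_pos: [0.4457, 0.302, 0.0508]
ee_rot: [[-0.994, 0.106, 0.0], [0.106, 0.994, -0.0], [-0.0, -0.0, -1.0]]
wrist_force: [-5.1, -2.6, 7.2]
finger_gap: 0.0516
grasp_force: 78.2
```

apply_moves:
  rows: [0, 0, 0.05, 0, 0, 0, -0.6, 0, 0, 0, 0, 0, 0, -0.6, 0, 0, 0, 0, 0, 0, -0.6, 0, 0, 1, 0, 0, 0, -0.6, 0, 0, 3, 0, 0, 0, -0.6]

```text
clock: 41.65
ee_pos: [0.4431, 0.3009, 0.0882]
ee_rot: [[-0.994, 0.106, -0.006], [0.106, 0.994, -0.002], [0.006, -0.003, -1.0]]
wrist_force: [-0.0, 0.5, 1.1]
finger_gap: 0.0682
grasp_force: 0.0
```

apply_moves:
  rows: [0, 0, 5, 0, 0, 0, -0.6, 0, 0, 4, 0, 0, 0, -0.6, 0, 0, 2, 0, 0, 0, -0.6, 0, 0, 0, 0, 0, 0, -0.6, 0, 0, 0, 0, 0, 0, -0.6]

```text
clock: 42.15
ee_pos: [0.4453, 0.3018, 0.2001]
ee_rot: [[-0.994, 0.106, 0.0], [0.106, 0.994, 0.0], [-0.0, 0.0, -1.0]]
wrist_force: [-0.1, 0.7, -0.0]
finger_gap: 0.0685
grasp_force: 0.0
```

```bash
python3 - <<'E'
from h import *
s=st(); im=grab("wrist","w13.png"); c=cal("wrist")
g=cv2.cvtColor(im,cv2.COLOR_RGB2GRAY); m=cv2.inRange(g,0,60)
for k in cv2.findContours(m,cv2.RETR_LIST,cv2.CHAIN_APPROX_NONE)[0]:
    a=cv2.contourArea(k); p=k.reshape(-1,2).mean(0)
    if 60<a<600 and 300<p[0]<340: print(p,a,ray(c,[p],.056)*1000)
look('sheet',.006,400,1200,None,'top')
E
```

```text
t42.1 tcp [445.3 301.8 200.1] yaw 173.92 tilt [0.0005 0.0002] gap 68.5 F [-0.1  0.7 -0. ] g 0.0
[311.55263158 312.36842105] 66.0 [[528.61722223 283.33780155  56.        ]]
[321.97058824 261.5       ] 105.0 [[483.16884934 297.20746324  56.        ]]
[322.42105263 164.13157895] 138.0 [[403.9473912  305.97002339  56.        ]]
t42.2 tcp [444.7 301.5 198.9] yaw 173.92 tilt [-0.0017 -0.0007] gap 68.2 F [-0.2  0.6 -0.7] g 0.0
sheet ([444, 264], 442.3, -334.4, 111, 57, np.float32(176.1))
sheet ([349, 144], 745.5, -99.8, 234, 24, np.float32(90.7))
sheet ([185, 100], 858.5, 320.8, 191, 24, np.float32(90.3))
```

apply_moves:
  rows: [0, -4.5, 0, 0, 0, 2.3, -0.6, 0, -4.5, 0, 0, 0, 0, -0.6, 0, -4.5, 0, 0, 0, 0, -0.6, 0, -4.5, 0, 0, 0, 0, -0.6, 0, -4.5, 0, 0, 0, 0, -0.6]

```text
clock: 42.75
ee_pos: [0.444, 0.0753, 0.1983]
ee_rot: [[-0.998, 0.066, -0.003], [0.066, 0.998, 0.0], [0.003, 0.0, -1.0]]
wrist_force: [1.1, -0.4, -0.0]
finger_gap: 0.0682
grasp_force: 0.0
```

apply_moves:
  rows: [0, -4.5, 0, 0, 0, 0, -0.6, 0, -4.5, 0, 0, 0, 0, -0.6, 0, -4.5, 0, 0, 0, 0, -0.6, 0, -4.5, 0, 0, 0, 0, -0.6, 0, -4.5, 0, 0, 0, 0, -0.6]

```text
clock: 43.25
ee_pos: [0.4442, -0.1494, 0.1983]
ee_rot: [[-0.998, 0.066, -0.002], [0.066, 0.998, 0.002], [0.003, 0.002, -1.0]]
wrist_force: [0.9, -0.3, -0.2]
finger_gap: 0.0685
grasp_force: 0.0
```

apply_moves:
  rows: [0, -4.6, 0, 0, 0, 0, -0.6, 0, -4.6, 0, 0, 0, 0, -0.6, 0, -4.6, 0, 0, 0, 0, -0.6, -0.1, -4.6, 0, 0, 0, 0, -0.6, 0, 0, 0, 0, 0, 0, -0.6]

```text
clock: 43.75
ee_pos: [0.4428, -0.3365, 0.198]
ee_rot: [[-0.997, 0.071, -0.002], [0.071, 0.997, 0.0], [0.002, 0.0, -1.0]]
wrist_force: [-0.1, 0.4, 0.3]
finger_gap: 0.0684
grasp_force: 0.0
```

apply_moves:
  rows: [0, 0, 0, 0, 0, 0, -0.6, 0, 0, 0, 0, 0, 0, -0.6, 0, 0, 0, 0, 0, 0, -0.6]

```text
clock: 44.05
ee_pos: [0.4444, -0.3307, 0.1995]
ee_rot: [[-0.998, 0.064, -0.001], [0.064, 0.998, 0.001], [0.001, 0.001, -1.0]]
wrist_force: [0.1, 0.5, -0.1]
finger_gap: 0.0684
grasp_force: 0.0
```

```bash
python3 - <<'E'
from h import *
look('sheet',.006,2000,90000)
E
```

```text
t44.0 tcp [ 444.4 -330.7  199.5] yaw 176.31 tilt [-0.0007  0.0011] gap 68.4 F [ 0.1  0.5 -0.1] g 0.0
sheet ([318, 200], 443.6, -334.6, 109, 57, np.float32(176.3))
```

apply_moves:
  rows: [-0.05, -0.35, -5, 0, 0, 0, -0.6, 0, 0, -5, 0, 0, 0, -0.6, 0, 0, -5, 0, 0, 0, -0.6, 0, 0, -3.5, 0, 0, 0, -0.6, 0, 0, -1.7, 0, 0, 0, -0.6]
  squeeze: 30

```text
clock: 44.6
ee_pos: [0.4421, -0.3324, -0.0057]
ee_rot: [[-0.998, 0.065, -0.004], [0.065, 0.998, 0.005], [0.004, 0.005, -1.0]]
wrist_force: [-0.5, 1.0, 1.3]
finger_gap: 0.0685
grasp_force: 0.0
```

apply_moves:
  rows: [0, 0, 0, 0, 0, 0, -0.6, 0, 0, 0, 0, 0, 0, -0.5, 0, 0, 0, 0, 0, 0, -0.2, 0, 0, 0, 0, 0, 0, -0.2, 0, 0, 0, 0, 0, 0, -0.2]

```text
clock: 45.1
ee_pos: [0.445, -0.3365, 0.0001]
ee_rot: [[-0.998, 0.066, 0.002], [0.066, 0.998, -0.002], [-0.002, -0.002, -1.0]]
wrist_force: [-0.4, 1.6, 6.4]
finger_gap: 0.0543
grasp_force: 32.2
```

apply_moves:
  rows: [0, 0, 2, 0, 0, 0, -0.2, 0, 0, 4, 0, 0, 0, -0.2, 0, 0, 5, 0, 0, 0, -0.2, 0, 0, 5, 0, 0, 0, -0.2, 0, 0, 2, 0, 0, 0, -0.2]

```text
clock: 45.6
ee_pos: [0.4458, -0.3379, 0.1849]
ee_rot: [[-0.998, 0.066, 0.007], [0.066, 0.998, -0.008], [-0.007, -0.008, -1.0]]
wrist_force: [0.5, -0.3, 0.3]
finger_gap: 0.0541
grasp_force: 31.8
```

apply_moves:
  rows: [0, 4.5, 0, 0, 0, -2.4, -0.2, 0, 4.5, 0, 0, 0, 0, -0.2, 0, 4.5, 0, 0, 0, 0, -0.2, 0, 4.5, 0, 0, 0, 0, -0.2, 0, 4.5, 0, 0, 0, 0, -0.2]

```text
clock: 46.1
ee_pos: [0.4436, -0.1091, 0.1787]
ee_rot: [[-0.994, 0.108, 0.001], [0.108, 0.994, -0.001], [-0.001, -0.001, -1.0]]
wrist_force: [-0.3, -0.1, -0.7]
finger_gap: 0.0539
grasp_force: 31.9
```

apply_moves:
  rows: [0, 4.5, 0, 0, 0, 0, -0.2, 0, 4.5, 0, 0, 0, 0, -0.2, 0, 4.5, 0, 0, 0, 0, -0.2, 0, 4.5, 0, 0, 0, 0, -0.2, 0, 4.5, 0, 0, 0, 0, -0.2]

```text
clock: 46.6
ee_pos: [0.4437, 0.1161, 0.1789]
ee_rot: [[-0.994, 0.108, 0.002], [0.108, 0.994, -0.0], [-0.002, 0.0, -1.0]]
wrist_force: [1.3, 0.6, 0.3]
finger_gap: 0.0542
grasp_force: 31.9
```

apply_moves:
  rows: [0.1, 4.7, 0, 0, 0, 0, -0.2, 0.1, 4.7, 0, 0, 0, 0, -0.2, 0, 4.7, 0, 0, 0, 0, -0.2, 0, 4.5, 0, 0, 0, 0, -0.2, 0, 0, 0, 0, 0, 0, -0.2]

```text
clock: 47.1
ee_pos: [0.4451, 0.3048, 0.1788]
ee_rot: [[-0.995, 0.102, 0.001], [0.102, 0.995, 0.002], [-0.001, 0.002, -1.0]]
wrist_force: [0.4, -0.5, -0.3]
finger_gap: 0.0542
grasp_force: 31.9
```

apply_moves:
  rows: [0, 0, 0, 0, 0, 0, -0.2, 0, 0, 0, 0, 0, 0, -0.2, 0, 0, 0, 0, 0, 0, -0.2]

```text
clock: 47.4
ee_pos: [0.4461, 0.2992, 0.1783]
ee_rot: [[-0.994, 0.109, 0.0], [0.109, 0.994, -0.0], [-0.0, -0.0, -1.0]]
wrist_force: [0.1, 0.4, -0.7]
finger_gap: 0.0539
grasp_force: 31.9
```

```bash
python3 -c "
from h import *
held('sheet',.005)"
```

```text
t47.4 tcp [446.1 299.2 178.3] yaw 173.72 tilt [ 0.0002 -0.0002] gap 53.9 F [ 0.1  0.4 -0.7] g 31.9
edge [390.4 305.1] centre [445.  299.1] yaw -6.25 px 322.0 [-3.95256917e-04  1.59083004e+02]
```

apply_moves:
  rows: [-0.05, 0.15, -3.5, 0, 0, 0, -0.2, 0, 0, -3.5, 0, 0, 0, -0.2, 0, 0, -1, 0, 0, 0, -0.2, 0, 0, 0, 0, 0, 0, -0.2, 0, 0, -1.5, 0, 0, 0, -0.2]

```text
clock: 47.95
ee_pos: [0.4484, 0.3026, 0.0863]
ee_rot: [[-0.994, 0.108, 0.007], [0.108, 0.994, 0.003], [-0.006, 0.003, -1.0]]
wrist_force: [0.7, 0.4, 0.1]
finger_gap: 0.0538
grasp_force: 32.0
```

apply_moves:
  rows: [0, 0, -1.5, 0, 0, 0, -0.2, 0, 0, -0.7, 0, 0, 0, -0.2, 0, 0, -0.4, 0, 0, 0, -0.2, 0, 0, 0, 0, 0, 0, -0.2, 0, 0, 0, 0, 0, 0, -0.2]

```text
clock: 48.45
ee_pos: [0.4457, 0.302, 0.0575]
ee_rot: [[-0.994, 0.108, 0.001], [0.108, 0.994, 0.0], [-0.001, 0.0, -1.0]]
wrist_force: [0.2, 0.7, 0.3]
finger_gap: 0.0544
grasp_force: 31.9
```

apply_moves:
  rows: [0, 0, -0.1, 0, 0, 0, -0.2, 0, 0, 0, 0, 0, 0, -0.2]

```text
clock: 48.65
ee_pos: [0.4455, 0.3019, 0.0564]
ee_rot: [[-0.994, 0.108, 0.0], [0.108, 0.994, 0.0], [-0.0, 0.0, -1.0]]
wrist_force: [-0.7, -0.7, -0.6]
finger_gap: 0.0544
grasp_force: 31.9
```

apply_moves:
  rows: [0, 0, -0.1, 0, 0, 0, -0.2, 0, 0, 0, 0, 0, 0, -0.6, 0, 0, 0, 0, 0, 0, -0.6, 0, 0, 1, 0, 0, 0, -0.6, 0, 0, 3, 0, 0, 0, -0.6]

```text
clock: 49.15
ee_pos: [0.4429, 0.3008, 0.0931]
ee_rot: [[-0.994, 0.108, -0.006], [0.108, 0.994, -0.002], [0.006, -0.003, -1.0]]
wrist_force: [0.6, -0.5, -0.1]
finger_gap: 0.0683
grasp_force: 0.0
```

apply_moves:
  rows: [0, 0, 5, 0, 0, 0, -0.6, 0, 0, 4, 0, 0, 0, -0.6, 0, 0, 2, 0, 0, 0, -0.6, 0, 0, 0, 0, 0, 0, 0.9, 0, 0, 0, 0, 0, 0, 0.9]

```text
clock: 49.65
ee_pos: [0.4453, 0.3018, 0.2052]
ee_rot: [[-0.994, 0.108, 0.0], [0.108, 0.994, 0.0], [-0.0, 0.0, -1.0]]
wrist_force: [-0.2, -0.7, -1.0]
finger_gap: 0.04
grasp_force: 0.0
```

```bash
python3 - <<'E'
from h import *
look('sheet',.062,2000,90000,'w14.png')
E
```

```text
t49.6 tcp [445.3 301.8 205.2] yaw 173.82 tilt [0.0002 0.0001] gap 40.0 F [-0.2 -0.7 -1. ] g 0.0
sheet ([322, 210], 444.7, 301.6, 111, 57, np.float32(173.7))
```

View pics/w14.png

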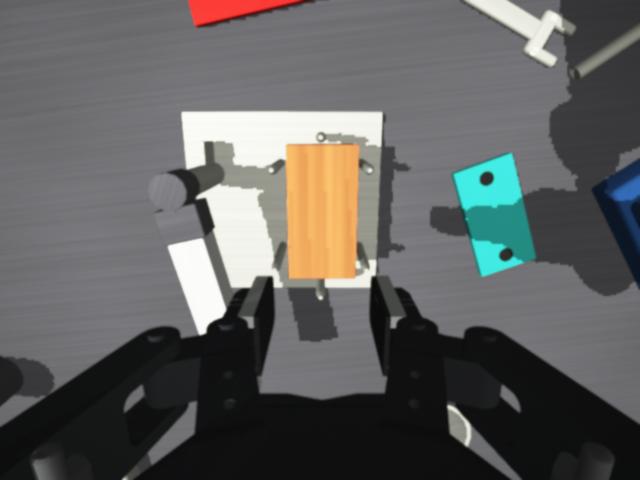

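The stack is complete: the top sheet is centred at (322,210) between all the stakes. The tube is still on the spigot at (205,290). Next I'll place the closed fingers on the clockwise side of the tube.

apply_moves:
  rows: [3.3, -4.1, 0, 0, 0, 4.1, 1, 3.3, -4.1, 0, 0, 0, 4.1, 1, 3.3, -4.1, 0, 0, 0, 4.1, 1, 0, 0, 0, 0, 0, 0, 1, 0, 0, 0, 0, 0, 0, 1]

```text
clock: 50.2
ee_pos: [0.5387, 0.184, 0.203]
ee_rot: [[-0.995, -0.104, -0.004], [-0.104, 0.995, -0.0], [0.004, 0.0, -1.0]]
wrist_force: [0.1, -0.4, -0.2]
finger_gap: 0.0001
grasp_force: 0.0
```

```bash
python3 - <<'E'
from h import *
s=st(); c=cal("wrist"); im=grab("wrist","w15.png")
for r in rects(im,c,masks(im)['grey'],.11,1000,60000): print(r)
c=cal("top"); im=grab("top"); print([r for r in rects(im,c,masks(im)['grey'],.105,400,9000) if 150<r[2]<350])
# arc table
piv=np.array([405.5,203.5]); r,d=135,27
P=lambda t,d=d:piv+r*np.array([np.cos(t),np.sin(t)])+d*np.array([np.sin(t),-np.cos(t)])
T=np.radians(np.linspace(6,84,21)); W=np.array([P(t) for t in T]); print(W[0],W[-1]); print((np.diff(W,axis=0)/10).round(2).tolist())
E
```

```text
t50.2 tcp [538.7 184.  203. ] yaw 185.96 tilt [-0.0041 -0.0001] gap 0.1 F [ 0.1 -0.4 -0.2] g 0.0
([444, 26], 409.4, 246.7, 69, 35, np.float32(96.4))
([387, 152], 490.8, 206.1, 165, 117, np.float32(44.9))
[([212, 473], -18.2, 208.5, 239, 38, np.float32(90.5)), ([181, 170], 643.2, 297.3, 214, 122, np.float32(96.8))]
[542.58272438 190.75925137] [446.46343372 334.93818737]
[[0.05, 0.94], [-0.01, 0.94], [-0.07, 0.93], [-0.14, 0.93], [-0.2, 0.92], [-0.26, 0.9], [-0.32, 0.88], [-0.38, 0.86], [-0.44, 0.83], [-0.49, 0.8], [-0.55, 0.76], [-0.6, 0.72], [-0.64, 0.68], [-0.69, 0.63], [-0.73, 0.59], [-0.77, 0.54], [-0.8, 0.48], [-0.83, 0.43], [-0.86, 0.37], [-0.88, 0.31]]
```

View pics/w15.png

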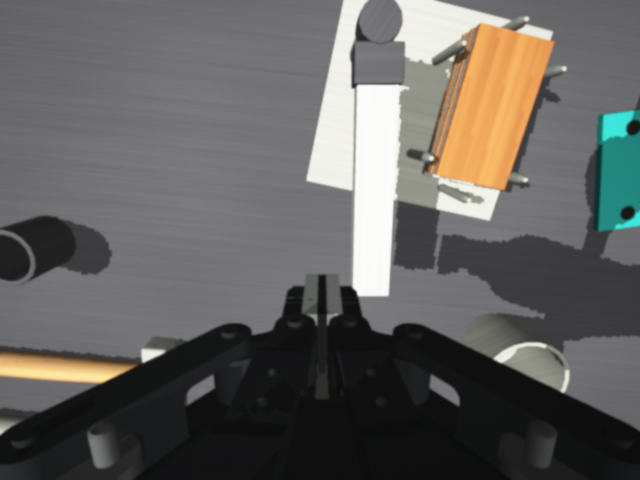

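The fingers are shut at (322,300). The tube runs from the collar at (378,84) to its free end at (371,296) and is seated flush.

```bash
python3 - <<'E'
from h import *
s=st(); c=cal("wrist")
p=ray(c,[[379.5,84]],.1105)[0]*1000; q=ray(c,[[371,296]],.104)[0]*1000; d=(q-p)[:2]; th=np.arctan2(d[1],d[0])
u=d/np.hypot(*d); print(p,q,np.degrees(th),np.hypot(*d)); piv=p[:2]-35*u; print("pivot",piv)
v=s["ee_pos"][:2]*1000-piv; print("r",v@u,"d cw",-(v@[-u[1],u[0]]))
E
```

```text
t50.3 tcp [538.1 185.6 203.7] yaw 186.13 tilt [-0.003  0.   ] gap -0.1 F [ 0.1 -0.3 -0.1] g 0.0
[441.35529825 209.83326903 110.5       ] [583.14972367 225.78836287 104.        ] 6.420071981061956 142.68925712225015
pivot [406.57478997 205.91967178]
r 128.45039964158295 d cw 34.91508916326975
```

apply_moves:
  rows: [0.4, -0.6, -4, 0, 0, 0, 1, 0, 0, -4, 0, 0, 0, 1, 0, 0, -4, 0, 0, 0, 1, 0, 0, 0, 0, 0, 0, 1, 0, 0, 0, 0, 0, 0, 1]

```text
clock: 50.8
ee_pos: [0.5425, 0.18, 0.0853]
ee_rot: [[-0.994, -0.108, -0.001], [-0.108, 0.994, -0.0], [0.001, 0.0, -1.0]]
wrist_force: [-0.1, -0.7, 1.2]
finger_gap: -0.0003
grasp_force: 0.0
```

apply_moves:
  rows: [0, 0.5, 0, 0, 0, 0, 1, 0, 0.5, 0, 0, 0, 0, 1, 0.05, 0.94, 0, 0, 0, 3.9, 1, 0, 0.94, 0, 0, 0, 3.9, 1, 0, 0, 0, 0, 0, 0, 1]

```text
clock: 51.3
ee_pos: [0.545, 0.2092, 0.0871]
ee_rot: [[-0.97, -0.242, 0.003], [-0.242, 0.97, 0.001], [-0.003, 0.0, -1.0]]
wrist_force: [-0.9, -0.3, 0.3]
finger_gap: -0.0002
grasp_force: 0.0
```

```bash
python3 - <<'E'
from h import *
s=st(); c=cal("top"); im=grab("top","t16.png")
K=proj(c,[[.4062,.2048,.105]]); print(K)
E
```

```text
t51.3 tcp [545.  209.2  87.1] yaw 194.01 tilt [0.0032 0.0008] gap -0.2 F [-0.9 -0.3  0.3] g 0.0
[[218.46300549 274.60668267]]
```

apply_moves:
  rows: [-0.07, 0.93, 0, 0, 0, 3.9, 1, -0.14, 0.93, 0, 0, 0, 3.9, 1, -0.2, 0.92, 0, 0, 0, 3.9, 1, -0.26, 0.9, 0, 0, 0, 3.9, 1, -0.32, 0.88, 0, 0, 0, 3.9, 1]

```text
clock: 51.85
ee_pos: [0.5348, 0.2535, 0.0862]
ee_rot: [[-0.834, -0.551, 0.002], [-0.551, 0.834, 0.0], [-0.002, -0.001, -1.0]]
wrist_force: [-0.0, -0.1, -0.3]
finger_gap: -0.0003
grasp_force: 0.3
```

apply_moves:
  rows: [-0.38, 0.86, 0, 0, 0, 3.9, 1, -0.44, 0.83, 0, 0, 0, 3.9, 1, -0.49, 0.8, 0, 0, 0, 3.9, 1, -0.55, 0.76, 0, 0, 0, 3.9, 1, 0, 0, 0, 0, 0, 0, 1]

```text
clock: 52.35
ee_pos: [0.5153, 0.2865, 0.0859]
ee_rot: [[-0.656, -0.755, 0.001], [-0.755, 0.656, 0.0], [-0.001, -0.0, -1.0]]
wrist_force: [-0.1, -0.2, 1.0]
finger_gap: -0.0002
grasp_force: 0.0
```

```bash
python3 - <<'E'
from h import *
s=st(); c=cal("wrist"); im=grab("wrist","w17.png")
t=np.radians(s["joint_positions"][0]); print(s["joint_positions"].round(0))
for r in rects(im,c,masks(im)['grey'],.108,1500,60000): print(r)
E
```

```text
t52.4 tcp [515.3 286.5  85.9] yaw 229.01 tilt [0.0008 0.0004] gap -0.2 F [-0.1 -0.2  1. ] g 0.0
[  17.   20.   96.    0.   64. -122.]
([423, 147], 453.5, 274.3, 109, 52, np.float32(49.3))
([307, 140], 472.6, 240.4, 79, 58, np.float32(83.7))
```

apply_moves:
  rows: [-0.6, 0.72, 0, 0, 0, 3.9, 1, -0.64, 0.68, 0, 0, 0, 3.9, 1, -0.69, 0.63, 0, 0, 0, 3.9, 1, -0.73, 0.59, 0, 0, 0, 3.9, 1, -0.77, 0.54, 0, 0, 0, 3.9, 1]

```text
clock: 52.9
ee_pos: [0.4818, 0.3173, 0.0857]
ee_rot: [[-0.367, -0.93, 0.001], [-0.93, 0.367, 0.0], [-0.001, -0.001, -1.0]]
wrist_force: [0.5, 0.6, -0.5]
finger_gap: 0.0003
grasp_force: 0.3
```

apply_moves:
  rows: [-0.8, 0.48, 0, 0, 0, 3.9, 1, -0.83, 0.43, 0, 0, 0, 3.9, 1, -0.86, 0.37, 0, 0, 0, 3.9, 1, -0.6, 0.2, 0, 0, 0, 2.6, 1, 0, 0, 0, 0, 0, 0, 1]

```text
clock: 53.4
ee_pos: [0.4502, 0.3321, 0.0854]
ee_rot: [[-0.127, -0.992, 0.0], [-0.992, 0.127, -0.0], [-0.0, -0.0, -1.0]]
wrist_force: [-0.6, 0.1, 0.3]
finger_gap: -0.0
grasp_force: 0.0
```

apply_moves:
  rows: [-0.28, 0.08, 0, 0, 0, 1.3, 1, -0.2, 0.02, 0, 0, 0, 0, 1, 0, 0, 0, 0, 0, 0, 1]

```text
clock: 53.7
ee_pos: [0.4456, 0.3331, 0.0853]
ee_rot: [[-0.104, -0.995, 0.0], [-0.995, 0.104, -0.0], [0.0, -0.0, -1.0]]
wrist_force: [-0.3, 0.0, 0.4]
finger_gap: -0.0001
grasp_force: 0.1
```

```bash
python3 - <<'E'
from h import *
s=st(); c=cal("wrist"); im=grab("wrist","w18.png")
for r in rects(im,c,masks(im)['grey'],.108,1500,60000): print(r)
E
```

```text
t53.7 tcp [445.6 333.1  85.3] yaw 264.06 tilt [ 0.0002 -0.    ] gap -0.1 F [-0.3  0.   0.4] g 0.1
([600, 323], 343.6, 348.2, 56, 15, np.float32(61.4))
([414, 162], 413.5, 285.9, 109, 32, np.float32(84.6))
([243, 87], 458.6, 255.7, 58, 57, np.float32(83.8))
```

apply_moves:
  rows: [-0.2, 0.02, 0, 0, 0, 0, 1, -0.2, 0.02, 0, 0, 0, 0, 1, 0, 0, 0, 0, 0, 0, 1]

```text
clock: 54.05
ee_pos: [0.4419, 0.3338, 0.0854]
ee_rot: [[-0.102, -0.995, 0.001], [-0.995, 0.102, 0.0], [-0.0, -0.001, -1.0]]
wrist_force: [2.6, 0.8, -0.2]
finger_gap: -0.0003
grasp_force: 1.1
```

apply_moves:
  rows: [-0.1, 0, 0, 0, 0, 0, 1, 0, 0, 0, 0, 0, 0, 1]

```text
clock: 54.25
ee_pos: [0.4416, 0.3338, 0.0856]
ee_rot: [[-0.103, -0.995, 0.003], [-0.995, 0.103, 0.001], [-0.001, -0.003, -1.0]]
wrist_force: [4.3, -0.1, -3.0]
finger_gap: -0.0002
grasp_force: 2.6
```

apply_moves:
  rows: [-0.15, 0, 0, 0, 0, 0, 1, 0, 0, 0, 0, 0, 0, 1]

```text
clock: 54.45
ee_pos: [0.4413, 0.3339, 0.0858]
ee_rot: [[-0.103, -0.995, 0.006], [-0.995, 0.103, 0.001], [-0.002, -0.005, -1.0]]
wrist_force: [9.7, 0.9, -3.9]
finger_gap: -0.0002
grasp_force: 4.4
```

apply_moves:
  rows: [0.5, 0, 0, 0, 0, 0, 1, 1, 0, 0, 0, 0, 0, 1, 1, 0, 2, 0, 0, 0, 1, 2, 0, 4, 0, 0, 0, 1, 4, 0, 4, 0, 0, 0, 1]

```text
clock: 54.95
ee_pos: [0.5182, 0.3338, 0.181]
ee_rot: [[-0.101, -0.995, -0.004], [-0.995, 0.101, -0.001], [0.001, 0.004, -1.0]]
wrist_force: [1.7, 0.6, 0.4]
finger_gap: 0.0003
grasp_force: 0.0
```

apply_moves:
  rows: [4, 0, 4, 0, 0, 0, 1, 4, 2, 4, 0, 0, 0, 1, 3, 4, 0, 0, 0, 0, 1, 0, 4, 0, 0, 0, 0, 1, 0, 0, 0, 0, 0, 0, 1]

```text
clock: 55.45
ee_pos: [0.617, 0.4345, 0.2467]
ee_rot: [[-0.099, -0.995, -0.003], [-0.995, 0.099, 0.001], [-0.0, 0.004, -1.0]]
wrist_force: [-0.4, 0.3, -0.4]
finger_gap: -0.0
grasp_force: 0.0
```

```bash
python3 - <<'E'
from h import *
s=st(); im=grab("top","t19.png"); c=cal("top")
a=cv2.resize(im[190:320,140:300],None,fx=3.75,fy=3.75,interpolation=2)
b=grab("scene"); b=cv2.resize(b[240:380,310:460],None,fx=3.4,fy=3.4,interpolation=2)
h=min(a.shape[0],b.shape[0]); o=np.hstack([a[:h],b[:h]]); f=min(800/o.shape[1],1); o=cv2.resize(o,None,fx=f,fy=f)
cv2.imwrite("pics/fin.png",o[:,:,::-1]); print(o.shape,f)
E
```

```text
t55.5 tcp [617.  434.5 246.7] yaw 264.34000000000003 tilt [-0.0035  0.0008] gap -0.0 F [-0.4  0.3 -0.4] g 0.0
(343, 800, 3) 0.7207207207207207
```

View pics/fin.png

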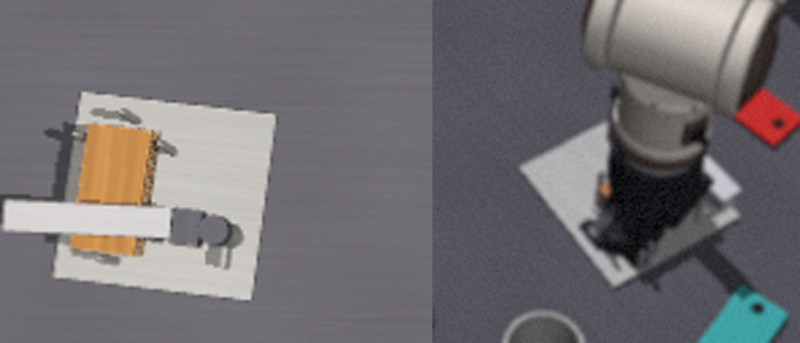

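The tube lies square across the stack, from the collar at (170,220) to its free end at (5,215). I'll check numerically that it is still home and at the stop.

```bash
python3 - <<'E'
from h import *
im=cv2.imread("pics/t19.png")[:,:,::-1].copy(); c=cal("top")
# crop px -> image px : scale 3.75*.7207
k=3.75*.7207
P=np.array([[170,222],[4,216],[214,229]])/k+[140,190]
a=ray(c,P[:1],.1105)[0];b=ray(c,P[1:2],.104)[0];p=ray(c,P[2:],.112)[0]
d=(b-a)[:2]; print("ang",np.degrees(np.arctan2(d[1],d[0])),"len",np.hypot(*d)*1000,"pivot",p*1000,"collar-end dist",np.hypot(*(a-p)[:2])*1000)
E
```

```text
ang 88.27822344440722 len 140.6976099664622 pivot [405.55395796 202.04213339 112.        ] collar-end dist 37.41205730099291
```

apply_moves:
  rows: [-3.6, -2.2, 0, 0, 0, 0, 1, -3.6, -2.2, 0, 0, 0, 0, 1, -3.6, -2.2, 0, 0, 0, 0, 1, -3.6, -2.2, 0, 0, 0, 0, 1, -3.3, -1.7, 0, 0, 0, 0, 1]

```text
clock: 56.05
ee_pos: [0.4391, 0.323, 0.2491]
ee_rot: [[-0.104, -0.995, -0.0], [-0.995, 0.104, -0.001], [0.001, 0.0, -1.0]]
wrist_force: [-0.8, 0.0, 1.6]
finger_gap: -0.0002
grasp_force: 0.0
```

apply_moves:
  rows: [0, 0, 0, 0, 0, 0, 1, 0, 0, 0, 0, 0, 0, 1, 0, 0, 0, 0, 0, 0, 1, 0, 0, 0, 0, 0, 0, 1]

```text
clock: 56.45
ee_pos: [0.4422, 0.3255, 0.2496]
ee_rot: [[-0.103, -0.995, 0.001], [-0.995, 0.103, 0.0], [-0.0, -0.001, -1.0]]
wrist_force: [-0.3, 0.5, 0.3]
finger_gap: -0.0002
grasp_force: 0.0
```

```bash
python3 - <<'E'
from h import *
s=st(); c=cal("wrist"); im=grab("wrist","w20.png"); g=cv2.cvtColor(im,cv2.COLOR_RGB2GRAY)
a=np.radians(83.8);u=np.array([np.cos(a),np.sin(a)])
piv=np.array([405.8,204.0])
R=np.arange(-25,195,2.0)
for off in(-6,0,6):
    Q=[[*(piv+r*u+off*np.array([-u[1],u[0]]))/1000,.1105 if r<80 else .107] for r in R]
    Q=[[q[0],q[1],q[2]] for q in Q]; P=proj(c,Q).round().astype(int)
    v=[int(g[y,x]) if 0<=x<640 and 0<=y<480 else -1 for x,y in P]; print(off,list(zip(R.astype(int).tolist(),v)))
# across-tube profile at r=45 and r=130
for r in(45,100,140):
    O=np.arange(-24,25,2.0); P=proj(c,[[*(piv+r*u+o*np.array([-u[1],u[0]]))/1000,.11-.00004*(r-35)] for o in O]).round().astype(int)
    print(r,[(int(o),int(g[y,x])) for o,(x,y) in zip(O,P) if 0<=x<640 and 0<=y<480])
E
```

```text
t56.5 tcp [442.2 325.5 249.6] yaw 264.09000000000003 tilt [0.001  0.0004] gap -0.2 F [-0.3  0.5  0.3] g 0.0
-6 [(-25, 110), (-23, 110), (-21, 110), (-19, 111), (-17, 111), (-15, 111), (-13, 114), (-11, 128), (-9, 131), (-7, 131), (-5, 125), (-3, 126), (-1, 127), (1, 125), (3, 121), (5, 122), (7, 121), (9, 120), (11, 107), (13, 122), (15, 122), (17, 125), (19, 129), (21, 125), (23, 121), (25, 119), (27, 118), (29, 115), (31, 118), (33, 117), (35, 107), (37, 248), (39, 252), (41, 251), (43, 251), (45, 252), (47, 251), (49, 251), (51, 251), (53, 251), (55, 251), (57, 251), (59, 252), (61, 252), (63, 252), (65, 252), (67, 252), (69, 252), (71, 252), (73, 251), (75, 251), (77, 251), (79, 251), (81, 251), (83, 251), (85, 251), (87, 251), (89, 251), (91, 251), (93, 251), (95, 251), (97, 251), (99, 250), (101, 251), (103, 250), (105, 250), (107, 250), (109, 250), (111, 250), (113, 250), (115, 250), (117, 250), (119, 250), (121, 250), (123, 250), (125, 250), (127, 250), (129, 250), (131, 250), (133, 250), (135, 250), (137, 250), (139, 250), (141, 250), (143, 250), (145, 250), (147, 250), (149
[... 2920 characters left out ...]
, (0, 251), (2, 251), (4, 251), (6, 251), (8, 251), (10, 247), (12, 244), (14, 244), (16, 246), (18, 244), (20, 244), (22, 247), (24, 243)]
100 [(-24, 199), (-22, 199), (-20, 199), (-18, 186), (-16, 126), (-14, 115), (-12, 122), (-10, 249), (-8, 250), (-6, 251), (-4, 252), (-2, 251), (0, 251), (2, 251), (4, 251), (6, 251), (8, 251), (10, 251), (12, 251), (14, 231), (16, 200), (18, 199), (20, 218), (22, 244), (24, 240)]
140 [(-24, 116), (-22, 117), (-20, 106), (-18, 69), (-16, 62), (-14, 62), (-12, 62), (-10, 77), (-8, 215), (-6, 250), (-4, 250), (-2, 252), (0, 251), (2, 251), (4, 251), (6, 251), (8, 251), (10, 250), (12, 251), (14, 251), (16, 245), (18, 154), (20, 119), (22, 117), (24, 118)]
```

```bash
python3 -c "
from cell import bot
print(bot.job_done())"
```

```text
the job is handed in; nothing more can be done
None
```

The job is handed in (no verdict came back): three plates and three sheets are stacked alternately in the cradle, the tube is home against the collar, and the keeper was pushed across the stack until it resisted at about 10 N, taken as its stop.

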